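Load the drive duplicator rack and engage it

ROBOT

A 6-joint arm with a two-finger parallel gripper is mounted at the origin on the work surface. World frame = base frame: x ahead of the robot, y to its left, z up, the work surface at z = 0. Lengths are in m, angles in rad, forces in N, time in s.
With the tool pointing down it reaches from about 0.325 to 0.85 m from the base axis. Payload 4.4 kg.
Tool frame: the origin (TCP) lies midway between the tips of the shut fingers; the grasp point (between the pads) lies 19 mm behind it; y points along the fingers, x is the direction in which the jaws open and shut, and the axes are right-handed (so a half turn about y gives the same grasp; the last joint's range is limited). The gripper opens to 94 mm and grips with 3 to 60 N. Pads are 16 mm wide; open, the fingers measure 119 mm over their backs; the gripper's body (75 mm by 177 mm) begins 78 mm behind the grasp point.
Start: joints at [1.155, 0.207, 1.542, -0, 1.393, -0.15], TCP at [0.151, 0.555, 0.205] pointing down, gripper open.
Joint ranges: [-2.73, 2.73], [-0.86, 2.22], [0.23, 2.46], [-1.11, 4.25], [0.08, 2.63], [-2.82, 2.82]. Speed limits (rad/s): [2.79, 2.79, 3.14, 3.14, 3.14, 3.14].

INTERFACE

Orientations are given as a 3x3 rotation matrix whose columns are the frame's x, y, z axes.
In Python, from workcell import bot gives the robot as it stands.
- The arm moves only by the tool arm_command, never from a script. Its argument "steps" is a list of rows, each a list of 3 entries, a list of its own where there are three numbers: the turn, a rotation vector about the tool's x, y, z in degrees, then the shift along the tool's x, y, z in m, then the opening, from 0 (shut) to 1 (fully open). A call has exactly 5 rows; each row shifts and turns the commanded pose from where the row before left it, along the tool's axes as they then stand; what a row does not reach is not made up. A row lasts 1/10 s, in which the tool goes at most 50 mm and 8.59 degrees, less where a joint would pass 70% of its speed; a pose out of reach is approached as far as the arm can. A call with a gripper value outside its range is refused whole. The fingers move at their own pace and stop on an object; "newtons" is the grip in N (left out, the last holds). Time passes only in rows, so rows that do not move let the fingers close, or fill a call up. It gives the time, the measured TCP pose, the force and the opening at its end, in the units of the state.
- bot.state(): the state, without advancing time (a new reading comes with each control period).
- bot.capture(name): name is "side" or "top" or "wrist"; returns the picture (400x640x3 uint8, red, green, blue); there is no depth.
- bot.camera_model(name): a dict with "fx", "fy", "cx", "cy" (pixels), "eye" and "attitude" of the camera in the world. Camera axes: x right, y down, z forward; pixel columns grow to the right and rows downward; lengths in m; the calibration is good to about 2 mm. A picture is of the moment at which its call begins: read the wrist's pose just before it. camera_model takes no time and is no camera call; for the wrist camera it gives the pose at the moment of the call.
- bot.job_done(): hands the job in, once; it reports no verdict.
The state is a dict: "time_s": time; "joints": joint angles; "qvel": joint speeds; "joint_torque": joint torques, N m; "ee_pos": TCP position; "ee_rot": TCP orientation; "force": force on the tool from outside, world axes, zero at the start; "torque": the same for the moment, N m; "width": finger opening in m.
Only numpy, scipy, OpenCV 4.12 (cv2) and the standard library are available. Lean on these libraries where they do the work, as an engineer would, in place of code of your own. Each camera call takes 0.05 s, during which the arm holds its last target.

TASK

Load the duplicator rack: pull its sprung keeper bar out by the upright tab to its stop, where a catch holds it, then slide every loose drive card edgewise down into a pair of card guides, any pair, until it sits fully on the rack floor. With all the cards seated, push the keeper back so that it springs fully home over them, and only then press the sprung contact lever down until its detent holds it. Leave the other things on the cabinet top where they are.

Things in the scene. Friction and masses are not known exactly. Their poses are not given: they have to be found in the camera images.
- rack: Duplicator rack, fixed white frame, base 160 (x) by 330 mm (y -140 to +190), floor 20 mm up. Origin: centre of underside, z up. Four pairs of card guides in a row along its y, 60 mm apart; a card goes in with its width along rack x. Channels 9 mm wide (y), lips at |x| 40 to 52 mm, channel bottoms 104 mm apart (x), straight from z 20 to 80, flared mouths up to 90 mm; open in the middle.
- slot0 (a point): Centre of the rack floor between guide pair 0 (rack y = -90 mm, 20 mm above the cabinet top); axes as the rack. A seated card's origin lies here, to within the play in the guides (1.5 mm in y, 2 mm in x).
- slot1 (a point): Centre of the rack floor between guide pair 1 (rack y = -30 mm, 20 mm above the cabinet top); axes as the rack. A seated card's origin lies here, to within the play in the guides (1.5 mm in y, 2 mm in x).
- slot2 (a point): Centre of the rack floor between guide pair 2 (rack y = 30 mm, 20 mm above the cabinet top); axes as the rack. A seated card's origin lies here, to within the play in the guides (1.5 mm in y, 2 mm in x).
- slot3 (a point): Centre of the rack floor between guide pair 3 (rack y = 90 mm, 20 mm above the cabinet top); axes as the rack. A seated card's origin lies here, to within the play in the guides (1.5 mm in y, 2 mm in x).
- keeper (a joint): Steel keeper bar over the front (rack -x) guides, 93 to 101 mm up; slides to rack -y. Value m: 0 home, 0.035 at its stop. Home, its 20 mm teeth cover the front guide mouths (rack x -56 to -37 mm); out, they are clear of the cards by 12 mm. A spring (8 to 10 N) pulls it home; past 0.028 a catch draws it to the stop and holds it (5 N) when let go. Push it back past 0.028 and it springs home.
- keeper_tab (a point): Top centre of the keeper's upright steel tab, 145 mm above the cabinet top, at the rack's -y end (rack x -61.5, y -155 mm when home). Tab 26 mm (rack x) by 14 mm (rack y), 44 mm tall above the bar; pinch it from above across its 14 mm. It moves with the keeper.
- lever (a joint): Contact lever at the rack's +y end (rack y 165 mm), rad: 0 raised at rest, 0.6 level against its stop. Hinge along rack y at rack x 58 mm, 62 mm up; the arm points to rack -x, pad 105 mm from the hinge. A spring (8 to 9 N at the pad) lifts it; past 0.48 the detent draws it down and holds it (4 N).
- lever_pad (a point): Top centre of the black pad (30 by 22 mm, 12 mm thick) on the lever's tip; about 127 mm above the cabinet top when raised, 69 mm when down. It travels on the lever's arc: rack x about -25 mm raised, -47 mm down.
- card0: Drive card, about 220 g; 3 or 4 present, all alike. Origin: centre of underside; x width, y thickness, z up. Plate 100 (x) by 6 (y) by 70 mm tall; at the foot a black finned heat sink on both faces, overall 60 (x) by 40 (y) by 34 mm tall, on which it stands; on top a grey grip 36 (x) by 12 (y), from 66 to 102 mm up. Either way round fits. Starts standing at the right, x within 0.5 rad of world x.
- card1: Drive card, about 220 g; 3 or 4 present, all alike. Origin: centre of underside; x width, y thickness, z up. Plate 100 (x) by 6 (y) by 70 mm tall; at the foot a black finned heat sink on both faces, overall 60 (x) by 40 (y) by 34 mm tall, on which it stands; on top a grey grip 36 (x) by 12 (y), from 66 to 102 mm up. Either way round fits. Starts standing at the right, x within 0.5 rad of world x.
- card2: Drive card, about 220 g; 3 or 4 present, all alike. Origin: centre of underside; x width, y thickness, z up. Plate 100 (x) by 6 (y) by 70 mm tall; at the foot a black finned heat sink on both faces, overall 60 (x) by 40 (y) by 34 mm tall, on which it stands; on top a grey grip 36 (x) by 12 (y), from 66 to 102 mm up. Either way round fits. Starts standing at the right, x within 0.5 rad of world x.
- card3: Drive card, about 220 g; 3 or 4 present, all alike. Origin: centre of underside; x width, y thickness, z up. Plate 100 (x) by 6 (y) by 70 mm tall; at the foot a black finned heat sink on both faces, overall 60 (x) by 40 (y) by 34 mm tall, on which it stands; on top a grey grip 36 (x) by 12 (y), from 66 to 102 mm up. Either way round fits. Starts standing at the right, x within 0.5 rad of world x.
- diskette0: Bystander, to be left alone: teal 3.5-inch diskette, 94 x 90 x 4 mm. Origin: centre of its underside.
- diskette1: Bystander, to be left alone: teal 3.5-inch diskette, 94 x 90 x 4 mm. Origin: centre of its underside.
- magnet: Bystander, to be left alone: grey ceramic ring magnet, 60 mm across, 14 mm high. Origin: centre of its underside.
- heatsink: Bystander, to be left alone: loose black aluminium heat sink, 45 x 45 x 28 mm. Origin: centre of its underside.
- screwdriver: Bystander, to be left alone: screwdriver, red handle. Lies along its x axis, handle to -x.
There are look-alikes about, which are no part of the job. What is shaped like the card1 but yellow is not meant.

How it is judged:
On the way, in this order (a step that is already met when the one before it is completed fails the run):
1. the keeper bar is pulled out to its stop while the lever is still up (value of joint keeper above 0.0325 m and value of joint lever below 0.3 rad), for 0.2 s.
2. every card present is seated on the rack floor in a pair of guides, the keeper still out ((distance between card0 and slot0 below 0.006 m or distance between card0 and slot1 below 0.006 m or distance between card0 and slot2 below 0.006 m or distance between card0 and slot3 below 0.006 m) and angle between each of card0, card1, card2, card3's own z axis and vertical below 0.06 rad and (distance between card1 and slot0 below 0.006 m or distance between card1 and slot1 below 0.006 m or distance between card1 and slot2 below 0.006 m or distance between card1 and slot3 below 0.006 m) and (distance between card2 and slot0 below 0.006 m or distance between card2 and slot1 below 0.006 m or distance between card2 and slot2 below 0.006 m or distance between card2 and slot3 below 0.006 m) and (distance between card3 and slot0 below 0.006 m or distance between card3 and slot1 below 0.006 m or distance between card3 and slot2 below 0.006 m or distance between card3 and slot3 below 0.006 m) and value of joint keeper above 0.0325 m), for 0.2 s.
3. the keeper is home over the seated cards, the lever still up ((distance between card0 and slot0 below 0.006 m or distance between card0 and slot1 below 0.006 m or distance between card0 and slot2 below 0.006 m or distance between card0 and slot3 below 0.006 m) and angle between each of card0, card1, card2, card3's own z axis and vertical below 0.06 rad and (distance between card1 and slot0 below 0.006 m or distance between card1 and slot1 below 0.006 m or distance between card1 and slot2 below 0.006 m or distance between card1 and slot3 below 0.006 m) and (distance between card2 and slot0 below 0.006 m or distance between card2 and slot1 below 0.006 m or distance between card2 and slot2 below 0.006 m or distance between card2 and slot3 below 0.006 m) and (distance between card3 and slot0 below 0.006 m or distance between card3 and slot1 below 0.006 m or distance between card3 and slot2 below 0.006 m or distance between card3 and slot3 below 0.006 m) and value of joint keeper below 0.003 m and value of joint lever below 0.3 rad), for 0.2 s.
4. the lever is pressed down to its detent (value of joint lever above 0.56 rad), for 0.2 s.
At the end, for the whole second after the job is handed in: Every card present rests upright (within 0.06 rad) with its origin within 6 mm of one of the rack's slot points, the keeper is within 3 mm of home, the lever is held down beyond 0.56 rad, and nothing moves ((distance between card0 and slot0 below 0.006 m or distance between card0 and slot1 below 0.006 m or distance between card0 and slot2 below 0.006 m or distance between card0 and slot3 below 0.006 m) and angle between each of card0, card1, card2, card3's own z axis and vertical below 0.06 rad and (distance between card1 and slot0 below 0.006 m or distance between card1 and slot1 below 0.006 m or distance between card1 and slot2 below 0.006 m or distance between card1 and slot3 below 0.006 m) and (distance between card2 and slot0 below 0.006 m or distance between card2 and slot1 below 0.006 m or distance between card2 and slot2 below 0.006 m or distance between card2 and slot3 below 0.006 m) and (distance between card3 and slot0 below 0.006 m or distance between card3 and slot1 below 0.006 m or distance between card3 and slot2 below 0.006 m or distance between card3 and slot3 below 0.006 m) and linear speed of each of card0, card1, card2, card3 below 0.03 m/s and value of joint keeper below 0.003 m and value of joint lever above 0.56 rad); the robot touches nothing.
It fails at once if a bystander is moved more than 50 mm (distance of any of diskette0, diskette1, magnet, heatsink, screwdriver from where it was at the start of the episode above 0.05 m).
Of card0, card1, card2, card3 only 3 to 4 are there at a start; the rules pass over those that are not, and their reading is None.
At some moment in a run one of card0, card1, card2, card3 may be knocked a few centimetres aside while the robot is not near it.
It also fails if it takes over 210 s, if anything falls off the work surface, if the arm or the gripper's body presses on something with over 40 N, if the wrist force passes 120 N, or if a joint passes its speed limit or range.

## Working session

There is one attempt and no reset: what is moved stays moved. The work goes in short steps, Python scripts to look and compute and a tool call to move; the robot and the scene stay as the last step left them, time stands still between calls to the robot, and variables do not carry over. Pictures are saved under pics/ and viewed, and the job is handed in when it is done.

Besides the shell and the picture viewer there is one more tool, called after "Call:" in YAML: its name, and indented under it one key for each argument. arm_command: Moves the arm, as the interface text tells. Its arguments: {"type":"object","properties":{"steps":{"type":"array"},"newtons":{"type":"number"}},"required":["steps"]}

```bash
ls; mkdir -p pics
python3 - <<'E'
from workcell import bot
import cv2
print(bot.state())
for n in ("side","top","wrist"):
    print(n,bot.camera_model(n))
    cv2.imwrite(f"pics/{n}0.png",bot.capture(n)[:,:,::-1])
E
```

```text
pics
{'time_s': 0.0, 'joints': array([ 1.15447584e+00,  2.07408889e-01,  1.54295242e+00, -1.69080905e-05,
        1.39348092e+00, -1.50494712e-01]), 'qvel': array([ 0.00069982,  0.0010145 , -0.00075958, -0.00081038, -0.00210981,
        0.0002748 ]), 'joint_torque': array([-1.32821722e-03, -3.70851374e+01, -2.81424487e+01,  6.95924414e-02,
        3.58743325e-02, -1.58014454e-04]), 'ee_pos': array([0.15073988, 0.55405436, 0.20429785]), 'ee_rot': array([[ 2.62702237e-01, -8.94499498e-04, -9.64876539e-01],
       [ 9.64874384e-01, -2.06414762e-03,  2.62703564e-01],
       [-2.22663581e-03, -9.99997470e-01,  3.20823456e-04]]), 'force': array([ 0.14703421,  0.06135775, -1.35214663]), 'torque': array([ 0.00523196, -0.0356661 , -0.01813567]), 'width': 0.09396211027185151}
side {'fx': 390.871698448277, 'fy': 390.871698448277, 'cx': 321.13795029371045, 'cy': 201.04502187766457, 'eye': array([0.47024261, 0.89318076, 0.81241748]), 'attitude': array([[-0.99735138, -0.03293034,  0.06485228],
       [-0.0718016 ,  0.58806984, -0.80561678],
       [-0.01160844, -0.8081395 , -0.58887672]])}
top {'fx': 391.2476061160604, 'fy': 391.2476061160604, 'cx': 316.97051853943816, 'cy': 201.76580017625477, 'eye': array([ 0.32120415, -0.03932435,  1.10897833]), 'attitude': array([[-0.04536121, -0.97616253,  0.21224767],
       [-0.99895731,  0.04542288, -0.00458806],
       [-0.00516221, -0.21223449, -0.97720513]])}
wrist {'fx': 357.8978622870684, 'fy': 357.8978622870684, 'cx': 317.45207834773487, 'cy': 200.66576997168465, 'eye': array([0.08504515, 0.57139739, 0.38511544]), 'attitude': array([[ 0.26324641,  0.93746475,  0.2277305 ],
       [ 0.96472399, -0.25507326, -0.06515568],
       [-0.00299319,  0.23684907, -0.97154185]])}
```

View pics/top0.png

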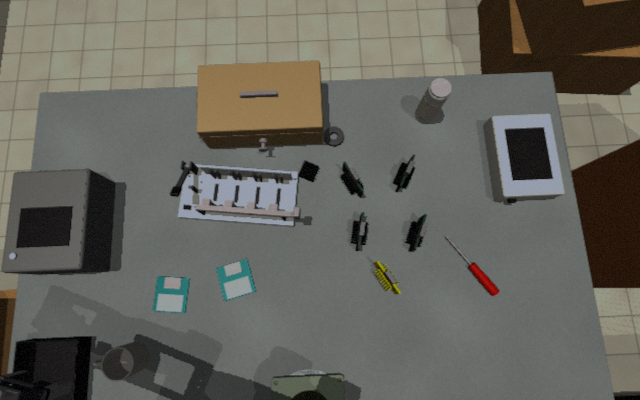

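View pics/side0.png

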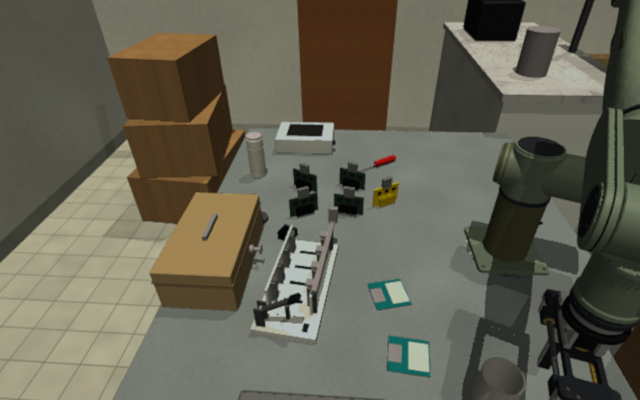

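View pics/wrist0.png

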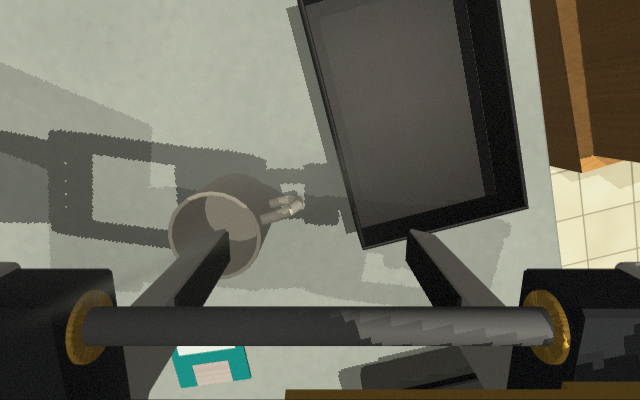

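```bash
cat > h.py <<'E'
from workcell import bot
import numpy as np, cv2
def ray(cm,px):
    A=np.array(cm['attitude']);d=A@np.array([(px[0]-cm['cx'])/cm['fx'],(px[1]-cm['cy'])/cm['fy'],1.])
    return np.array(cm['eye']),d
def onz(cm,px,z):
    e,d=ray(cm,px);return e+d*(z-e[2])/d[2]
def tri(*obs):
    A=np.zeros((3,3));b=np.zeros(3)
    for cm,px in obs:
        e,d=ray(cm,px);d=d/np.linalg.norm(d);P=np.eye(3)-np.outer(d,d);A+=P;b+=P@e
    return np.linalg.solve(A,b)
def proj(cm,p):
    c=np.array(cm['attitude']).T@(np.array(p)-cm['eye']);return np.array([cm['fx']*c[0]/c[2]+cm['cx'],cm['fy']*c[1]/c[2]+cm['cy']])
def crop(im,x0,y0,x1,y1,s,name):
    cv2.imwrite(name,cv2.resize(im[y0:y1,x0:x1],None,fx=s,fy=s,interpolation=cv2.INTER_CUBIC))
E
python3 - <<'E'
from h import *
t=cv2.imread('pics/top0.png');s=cv2.imread('pics/side0.png')
crop(t,170,145,330,235,5,'pics/c1.png');crop(t,325,145,445,235,6,'pics/c2.png')
crop(s,240,150,410,345,3,'pics/c3.png')
E
```

```text
(no output)
```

View pics/c1.png

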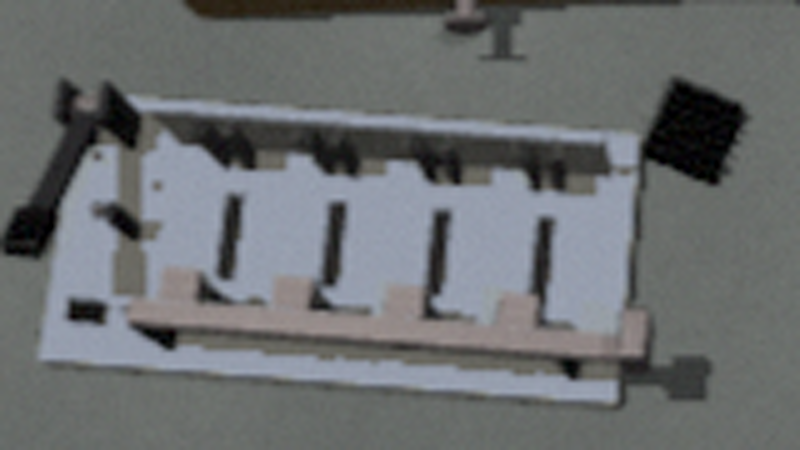

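View pics/c2.png

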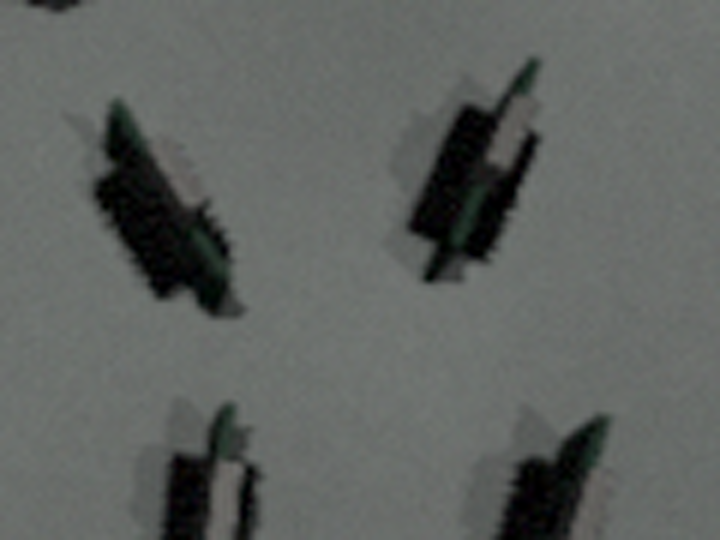

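View pics/c3.png

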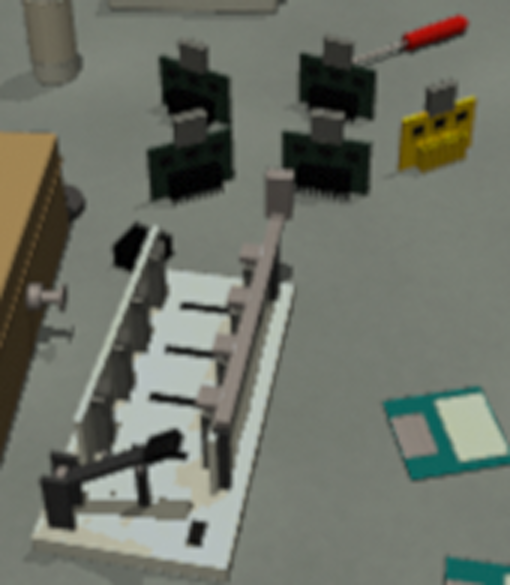

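Run:
```python
from h import *
t=bot.camera_model('top');s=bot.camera_model('side')
for p,z in (((177.6,217),.02),((293.4,225.6),.02),((297.4,208.5),.145),((195.5,164.5),.09),((196,207),.101),((298.5,215.5),.101),((176,193),.127),((341,170),0)):
    print(p,z,onz(t,p,z).round(4))
S=lambda x,y:(240+x/3,150+y/3)
print('tab tri',tri((t,(297.4,208.5)),(s,S(279,172))))
for n,p,q in (('A',(325+165/6,145+165/6),S(326,112)),):pass
for px in (S(326,112),S(190,112),S(193,44),S(338,40)): print(onz(s,px,.102).round(3))
for c in ((177,168),(517,125),(228,500),(590,520)): print(onz(t,(325+c[0]/6,145+c[1]/6),.102).round(3))
```

```text
(177.6, 217) 0.02 [0.532  0.3515 0.02  ]
(293.4, 225.6) 0.02 [0.4923 0.0249 0.02  ]
(297.4, 208.5) 0.145 [0.5156 0.0061 0.145 ]
(195.5, 164.5) 0.09 [0.6618 0.282  0.09  ]
(196, 207) 0.101 [0.5409 0.2748 0.101 ]
(298.5, 215.5) 0.101 [0.5056 0.0059 0.101 ]
(176, 193) 0.127 [0.5746 0.3192 0.127 ]
(341, 170) 0 [ 0.6546 -0.1197  0.    ]
tab tri [0.51178366 0.00643766 0.1445271 ]
[ 0.465 -0.159  0.102]
[ 0.612 -0.151  0.102]
[ 0.624 -0.294  0.102]
[ 0.453 -0.312  0.102]
[ 0.614 -0.148  0.102]
[ 0.627 -0.301  0.102]
[ 0.464 -0.16   0.102]
[ 0.448 -0.315  0.102]
```

```bash
cat >> h.py <<'E'
YAW=-0.121; O=np.array([.5928,.1528,0])
try:
    import json;_r=json.load(open('rack.json'));YAW=_r['yaw'];O=np.array(_r['O'])
except Exception: pass
def R2W(p):
    c,s=np.cos(YAW),np.sin(YAW);return O+np.array([c*p[0]-s*p[1],s*p[0]+c*p[1],p[2]])
def W2R(p):
    c,s=np.cos(YAW),np.sin(YAW);d=np.array(p)-O;return np.array([c*d[0]+s*d[1],-s*d[0]+c*d[1],d[2]])
def plan(target,phi):
    """target TCP, phi = angle of tool x; turn first about y then shift"""
    s=bot.state();R=np.array(s['ee_rot']);p=np.array(s['ee_pos'])
    ph=np.arctan2(R[1,0],R[0,0]);x=np.array([np.cos(phi),np.sin(phi),0]);y=np.array([0,0,-1.]);z=np.cross(x,y)
    d=np.array(target)-p
    Rt=np.stack([x,y,z],1);err=cv2.Rodrigues(R.T@Rt)[0].ravel()*180/np.pi
    print('t',s['time_s'],'pos',p.round(4),'F',s['force'].round(1),'w',round(s['width'],4),'turn deg(tool)',err.round(2),'shift tool mm',(np.array([d@x,d@y,d@z])*1000).round(1))
E
python3 - <<'E'
from h import *
plan((.54,.10,.30),np.pi/2+YAW)
E
```

```text
t 0.15 pos [0.1508 0.5542 0.2045] F [ 0.5 -0.3  0.4] w 0.094 turn deg(tool) [-0.02 -8.3  -0.1 ] shift tool mm [-403.9  -95.5 -441.2]
```

Call:
arm_command:
  steps:
    - [[0,-8.3,0],[0,-0.03,0],1]
    - [[0,0,0],[0,-0.045,0],1]
    - [[0,0,0],[-0.03,-0.02,-0.03],1]
    - [[0,0,0],[-0.034,0,-0.036],1]
    - [[0,0,0],[-0.034,0,-0.036],1]

```text
time_s: 0.65
ee_pos: [0.2412, 0.4445, 0.3014]
ee_rot: [[0.119, 0.002, -0.993], [0.993, 0.002, 0.119], [0.002, -1.0, -0.001]]
force: [-0.1, 0.4, 0.1]
width: 0.0943
```

Call:
arm_command:
  steps:
    - [[0,0,0],[-0.034,0,-0.036],1]
    - [[0,0,0],[-0.034,0,-0.036],1]
    - [[0,0,0],[-0.034,0,-0.036],1]
    - [[0,0,0],[-0.034,0,-0.036],1]
    - [[0,0,0],[-0.034,0,-0.036],1]

```text
time_s: 1.15
ee_pos: [0.3994, 0.253, 0.3003]
ee_rot: [[0.121, 0.0, -0.993], [0.993, 0.0, 0.121], [0.0, -1.0, -0.0]]
force: [1.1, -0.1, -0.7]
width: 0.0943
```

Call:
arm_command:
  steps:
    - [[0,0,0],[-0.034,0,-0.036],1]
    - [[0,0,0],[-0.034,0,-0.036],1]
    - [[0,0,0],[-0.034,0,-0.036],1]
    - [[0,0,0],[-0.034,0,-0.04],1]
    - [[0,0,0],[-0.034,0,-0.04],1]

```text
time_s: 1.65
ee_pos: [0.5622, 0.0651, 0.3002]
ee_rot: [[0.121, -0.0, -0.993], [0.993, 0.0, 0.121], [0.0, -1.0, 0.0]]
force: [1.0, 0.5, 0.1]
width: 0.0937
```

Run:
```python
from h import *
plan((.54,.10,.30),np.pi/2+YAW)
cv2.imwrite('pics/w1.png',bot.capture('wrist')[:,:,::-1])
```

```text
t 1.65 pos [0.5622 0.0651 0.3002] F [1.  0.5 0.1] w 0.0937 turn deg(tool) [-0.02 -0.02  0.01] shift tool mm [31.9  0.2 26.3]
```

View pics/w1.png

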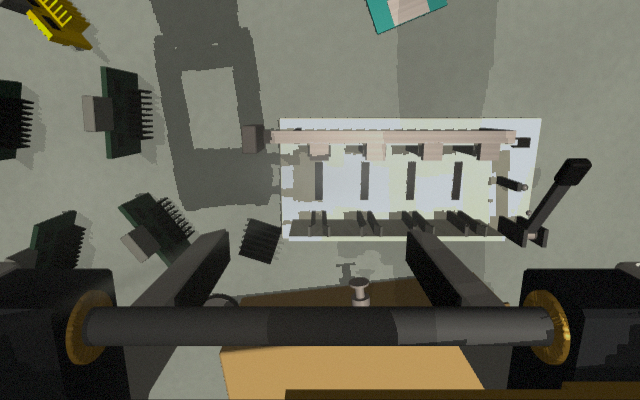

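Run:
```python
from h import *
t=cv2.imread('pics/w1.png')
crop(t,235,105,395,255,5,'pics/w1a.png');crop(t,390,105,550,255,5,'pics/w1b.png')
```

```text
(no output)
```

View pics/w1a.png

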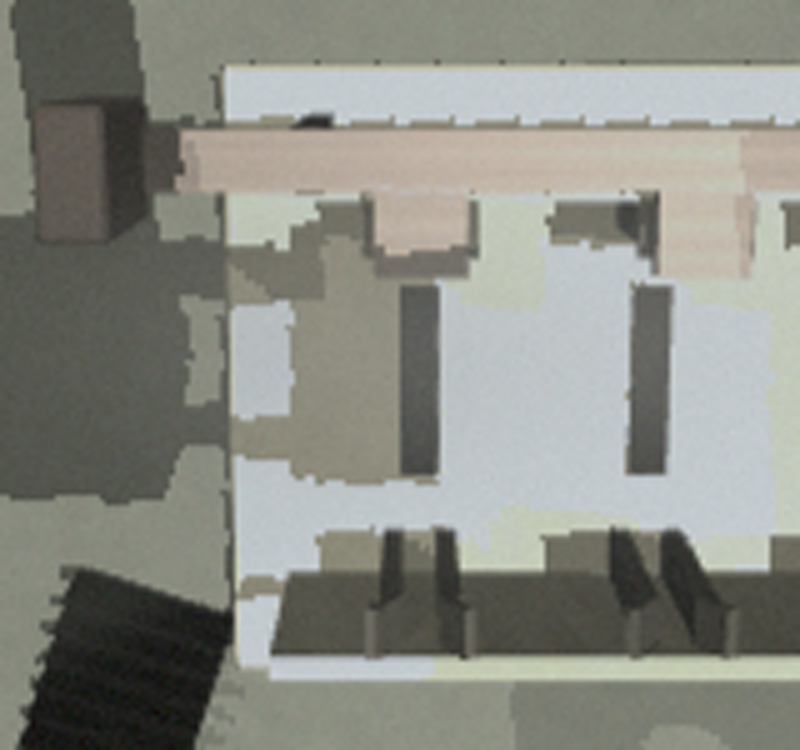

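View pics/w1b.png

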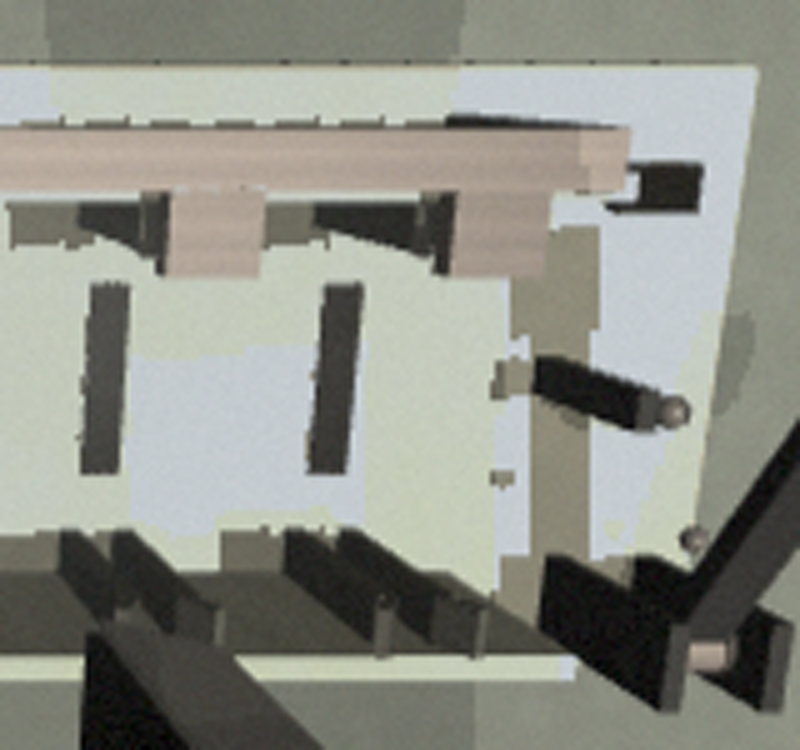

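Run:
```python
from h import *
w=bot.camera_model('wrist')
obs=[((319,181),(0,-.09,.02)),((365,181),(0,-.03,.02)),((411,180.8),(0,.03,.02)),((457.2,180.8),(0,.09,.02)),((249.1,139.4),(-.0615,-.155,.145)),((279.4,118.2),(-.08,-.14,.02)),((541.4,118.2),(-.08,.19,.02))]
W=np.array([onz(w,p,r[2])[:2] for p,r in obs]);Q=np.array([r[:2] for _,r in obs])
a=W-W.mean(0);b=Q-Q.mean(0)
yaw=np.arctan2((b[:,0]*a[:,1]-b[:,1]*a[:,0]).sum(),(a*b).sum());c,s=np.cos(yaw),np.sin(yaw);R=np.array([[c,-s],[s,c]])
o=W.mean(0)-R@Q.mean(0)
print(yaw,o,((W-(Q@R.T+o))*1000).round(1))
json.dump({'yaw':yaw,'O':[o[0],o[1],0]},open('rack.json','w'))
YAW=yaw
plan((W[4][0],W[4][1],.16),np.pi/2+yaw);print(W[4])
```

```text
-0.12804583293894461 [0.59610295 0.14457341] [[ 0.3  0.3]
 [ 0.2  0.3]
 [-0.1  0.2]
 [-0.2  0.2]
 [-0.8  0.9]
 [ 0.5  0.6]
 [ 0.  -2.5]]
t 1.7 pos [0.5667 0.0588 0.299 ] F [ 3.6 -3.2 -0.3] w 0.0939 turn deg(tool) [ 0.18  0.05 -0.28] shift tool mm [-65.4 139.   44.2]
[ 5.14484127e-01 -3.71973676e-04]
```

Run:
```python
from h import *
bot.capture('top')
w=bot.camera_model('wrist');im=bot.capture('wrist')[:,:,::-1]
w2=bot.camera_model('wrist');print(w['eye'],w2['eye']-w['eye'])
import pickle;pickle.dump(w,open('w2.pkl','wb'))
cv2.imwrite('pics/w2.png',im)
crop(im,235,105,395,255,5,'pics/w2a.png');crop(im,390,105,550,255,5,'pics/w2b.png')
print(bot.state()['ee_pos'])
```

```text
[0.49647992 0.07009952 0.47957201] [-0.00149711  0.00198746  0.00030864]
[0.56229046 0.0645688  0.29901905]
```

View pics/w2a.png

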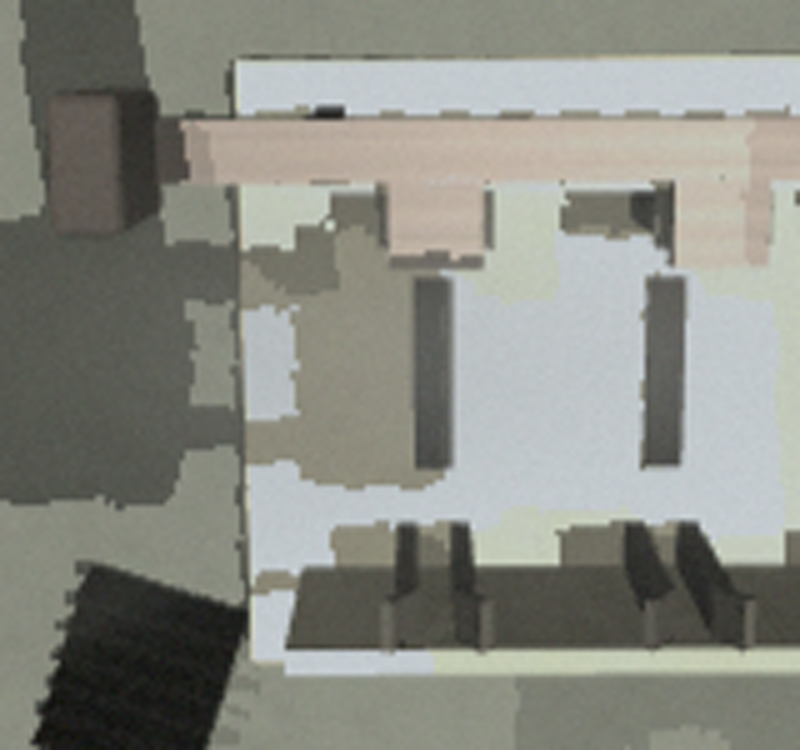

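View pics/w2b.png

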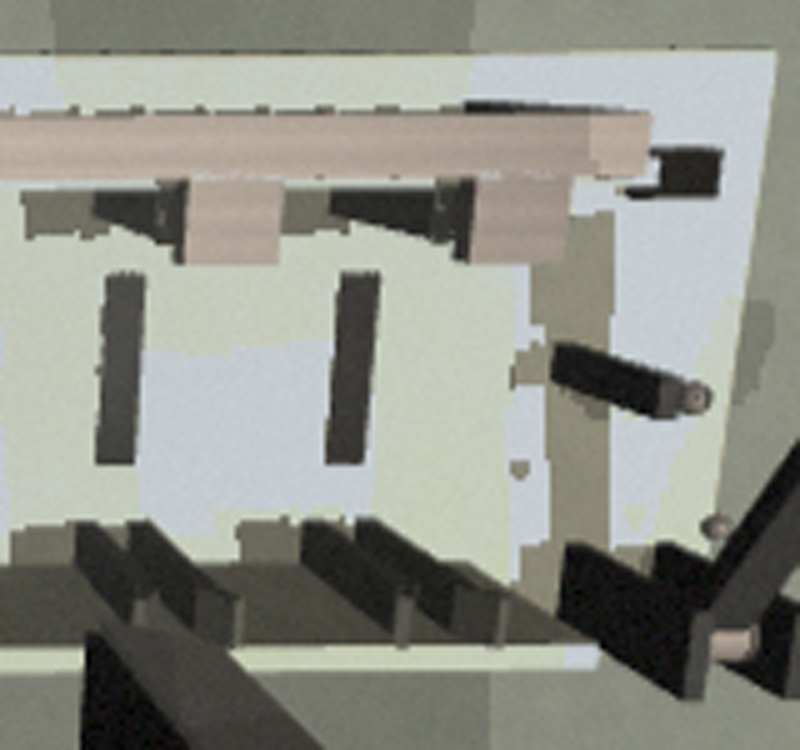

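View pics/w2.png

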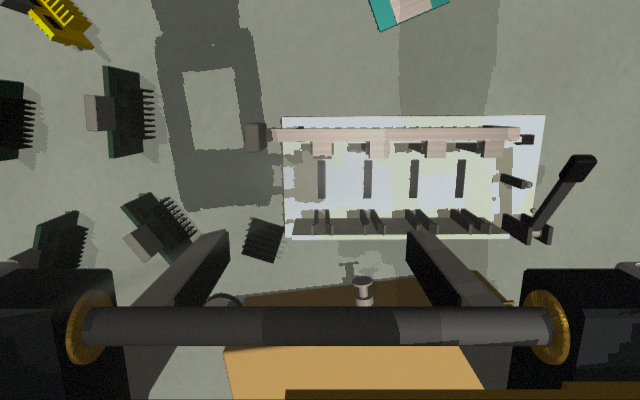

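```bash
cat > fit.py <<'E'
from h import *
def fit(w,obs):
    W=np.array([onz(w,p,r[2])[:2] for p,r in obs]);Q=np.array([r[:2] for _,r in obs])
    a=W-W.mean(0);b=Q-Q.mean(0)
    yaw=np.arctan2((b[:,0]*a[:,1]-b[:,1]*a[:,0]).sum(),(a*b).sum());c,s=np.cos(yaw),np.sin(yaw);R=np.array([[c,-s],[s,c]])
    o=W.mean(0)-R@Q.mean(0)
    print(yaw,o,((W-(Q@R.T+o))*1000).round(1).tolist())
    json.dump({'yaw':yaw,'O':[o[0],o[1],0]},open('rack.json','w'))
    return yaw,W
E
python3 - <<'E'
from fit import *
import pickle
w=pickle.load(open('w2.pkl','rb'))
obs=[((321.6,179.4),(0,-.09,.02)),((367.8,179.2),(0,-.03,.02)),((414,178.6),(0,.03,.02)),((460.6,178.6),(0,.09,.02)),((252.2,137.8),(-.0615,-.155,.145)),((282,116.6),(-.08,-.14,.02)),((545.2,115),(-.08,.19,.02))]
yaw,W=fit(w,obs);print(W[4])
plan((W[4][0],W[4][1],.16),np.pi/2+yaw);print(W[4])
E
```

```text
-0.12212425748219029 [0.59042812 0.15291491] [[0.1, -0.1], [0.2, -0.0], [-0.3, 0.1], [0.1, 0.6], [-0.4, 0.0], [0.2, 0.6], [0.0, -1.2]]
[0.51015144 0.00658004]
t 1.8 pos [0.5623 0.0646 0.299 ] F [ 0.1  1.  -0.2] w 0.094 turn deg(tool) [-0.13 -0.19 -0.02] shift tool mm [-63.9 139.   44.7]
[0.51015144 0.00658004]
```

Call:
arm_command:
  steps:
    - [[0,0,0],[-0.016,0.025,0.011],0.5]
    - [[0,0,0],[-0.016,0.035,0.011],0.5]
    - [[0,0,0],[-0.016,0.035,0.011],0.5]
    - [[0,0,0],[-0.016,0.034,0.012],0.5]
    - [[0,0,0],[0,0,0],0.5]

```text
time_s: 2.3
ee_pos: [0.5021, 0.0099, 0.1658]
ee_rot: [[0.121, -0.013, -0.993], [0.993, 0.002, 0.121], [0.0, -1.0, 0.014]]
force: [-0.5, -0.4, 0.2]
width: 0.0572
```

Run:
```python
from h import *
bot.capture('top')
w=bot.camera_model('wrist');im=bot.capture('wrist')[:,:,::-1]
cv2.imwrite('pics/w3.png',im)
plan((.5102,.0066,.112),np.pi/2+YAW)
print(proj(w,(.5102,.0066,.145)))
```

```text
t 2.4 pos [0.5088 0.0099 0.172 ] F [-0.2  0.2  0.9] w 0.0495 turn deg(tool) [-0.01  0.09  0.04] shift tool mm [-3.1 60.  -1.8]
[314.66111695 237.70204757]
```

View pics/w3.png

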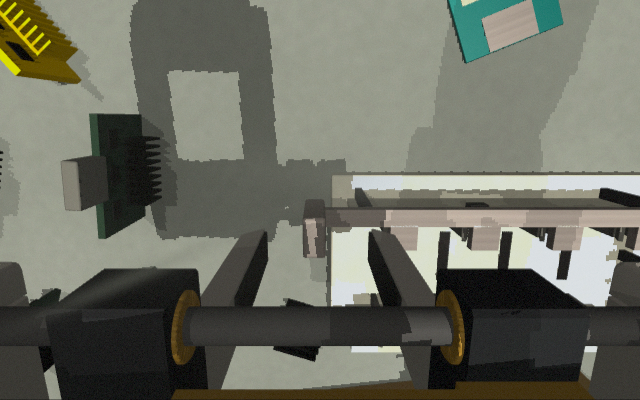

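Call:
arm_command:
  steps:
    - [[0,0,0],[-0.003,0.02,-0.002],0.5]
    - [[0,0,0],[0,0.02,0],0.5]
    - [[0,0,0],[0,0.02,0],0.5]
    - [[0,0,0],[0,0,0],0]
    - [[0,0,0],[0,0,0],0]
  newtons: 40

```text
time_s: 2.9
ee_pos: [0.5128, 0.0063, 0.1137]
ee_rot: [[0.119, 0.004, -0.993], [0.993, -0.0, 0.119], [0.0, -1.0, -0.004]]
force: [1.4, -0.7, -0.1]
width: 0.0346
```

Call:
arm_command:
  steps:
    - [[0,0,0],[0,0,0],0]
    - [[0,0,0],[0,0,0],0]
    - [[0,0,0],[0,0,0],0]
    - [[0,0,0],[0,0,0],0]
    - [[0,0,0],[0,0,0],0]

```text
time_s: 3.4
ee_pos: [0.5123, 0.0071, 0.1131]
ee_rot: [[0.121, 0.004, -0.993], [0.993, 0.003, 0.121], [0.003, -1.0, -0.004]]
force: [1.3, 4.8, 3.4]
width: 0.0137
```

Call:
arm_command:
  steps:
    - [[0,0,0],[-0.008,0,0],0]
    - [[0,0,0],[-0.008,0,0],0]
    - [[0,0,0],[-0.008,0,0],0]
    - [[0,0,0],[-0.008,0,0],0]
    - [[0,0,0],[-0.003,0,0],0]

```text
time_s: 3.9
ee_pos: [0.508, -0.0278, 0.1131]
ee_rot: [[0.122, 0.004, -0.993], [0.993, 0.004, 0.122], [0.004, -1.0, -0.004]]
force: [1.7, 12.1, 5.7]
width: 0.0137
```

Call:
arm_command:
  steps:
    - [[0,0,0],[0,0,0],0]
    - [[0,0,0],[0,0,0],0]
    - [[0,0,0],[0,0,0],0]
    - [[0,0,0],[0,0,0],0]
    - [[0,0,0],[0,0,0],0]

```text
time_s: 4.4
ee_pos: [0.5081, -0.0278, 0.1132]
ee_rot: [[0.121, 0.004, -0.993], [0.993, 0.002, 0.121], [0.003, -1.0, -0.004]]
force: [1.0, 6.9, 5.3]
width: 0.0137
```

Call:
arm_command:
  steps:
    - [[0,0,0],[0,0,0],0.4]
    - [[0,0,0],[0,0,0],0.4]
    - [[0,0,0],[0,0,0],0.4]
    - [[0,0,0],[0,0,0],0.4]
    - [[0,0,0],[0,-0.02,0],0.4]

```text
time_s: 4.9
ee_pos: [0.5035, -0.0288, 0.1286]
ee_rot: [[0.121, -0.007, -0.993], [0.993, 0.001, 0.121], [0.0, -1.0, 0.007]]
force: [0.2, 0.4, 0.1]
width: 0.0376
```

Call:
arm_command:
  steps:
    - [[0,0,0],[0,-0.04,0],0.4]
    - [[0,0,0],[0,-0.04,0],0.4]
    - [[0,0,0],[0,-0.04,0],0.4]
    - [[0,0,0],[0,-0.03,0],0.4]
    - [[0,0,0],[0,0,0],0.4]

```text
time_s: 5.4
ee_pos: [0.5093, -0.03, 0.287]
ee_rot: [[0.121, 0.01, -0.993], [0.993, -0.003, 0.121], [-0.001, -1.0, -0.01]]
force: [0.9, 0.3, 0.8]
width: 0.0374
```

Run:
```python
from h import *
bot.capture('top')
w=bot.camera_model('wrist');im=bot.capture('wrist')[:,:,::-1]
cv2.imwrite('pics/w4.png',im);import pickle;pickle.dump(w,open('w4.pkl','wb'))
s=bot.capture('side')[:,:,::-1];crop(s,240,150,410,345,3,'pics/s4.png');t=bot.capture('top')[:,:,::-1];crop(t,160,130,460,300,2.6,'pics/t4.png')
cv2.imwrite('pics/t4full.png',t)
plan((.465,-.16,.3),np.pi/2+YAW)
```

```text
t 5.6 pos [ 0.5052 -0.0289  0.2793] F [-0.   0.  -0.5] w 0.0374 turn deg(tool) [-0.22  0.06  0.02] shift tool mm [-135.   -20.7   24. ]
```

View pics/w4.png

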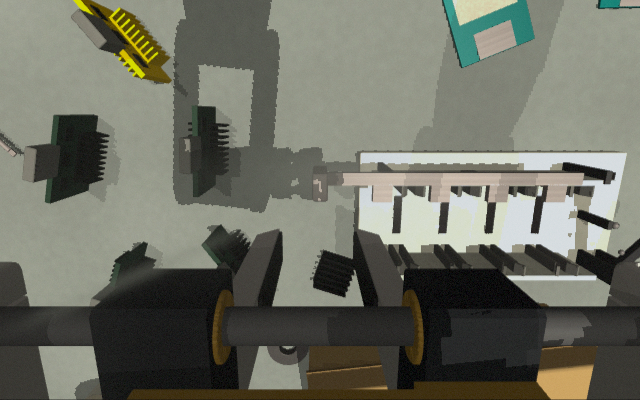

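View pics/s4.png

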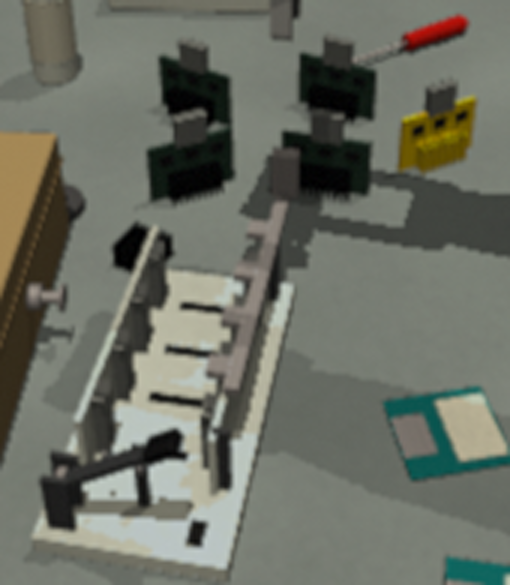

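View pics/t4.png

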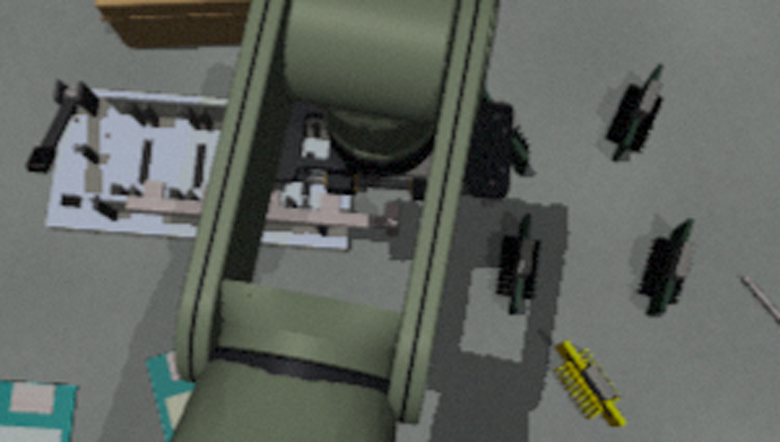

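Call:
arm_command:
  steps:
    - [[0,0,0],[-0.033,0.015,0.006],0.5]
    - [[0,0,0],[-0.033,0.025,0.006],0.5]
    - [[0,0,0],[-0.033,0.03,0.006],0.5]
    - [[0,0,0],[-0.033,0.03,0.006],0.5]
    - [[0,0,0],[0,0,0],0.5]

```text
time_s: 6.1
ee_pos: [0.461, -0.1578, 0.1746]
ee_rot: [[0.125, -0.012, -0.992], [0.992, 0.005, 0.125], [0.004, -1.0, 0.013]]
force: [-0.3, 0.1, -0.3]
width: 0.0469
```

```bash
cat > look.py <<'E'
from h import *
import sys,pickle
def look(name):
    bot.capture('side'); bot.capture('side')
    w=bot.camera_model('wrist');im=np.ascontiguousarray(bot.capture('wrist')[:,:,::-1])
    pickle.dump(w,open(name+'.pkl','wb'));cv2.imwrite('pics/'+name+'.png',im)
    s=bot.state();print(s['time_s'],s['ee_pos'].round(4),'w',round(s['width'],4),'F',s['force'].round(1))
if __name__=='__main__': look(sys.argv[1])
E
python3 look.py w5
```

```text
6.25 [ 0.4662 -0.1567  0.1805] w 0.0469 F [ 0.9  0.5 -0.8]
```

View pics/w5.png

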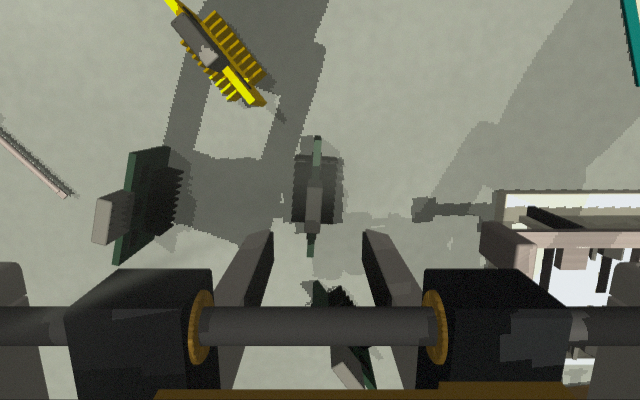

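Run:
```python
from h import *
t=cv2.imread('pics/w5.png');crop(t,265,120,375,265,5,'pics/w5a.png')
```

```text
(no output)
```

View pics/w5a.png

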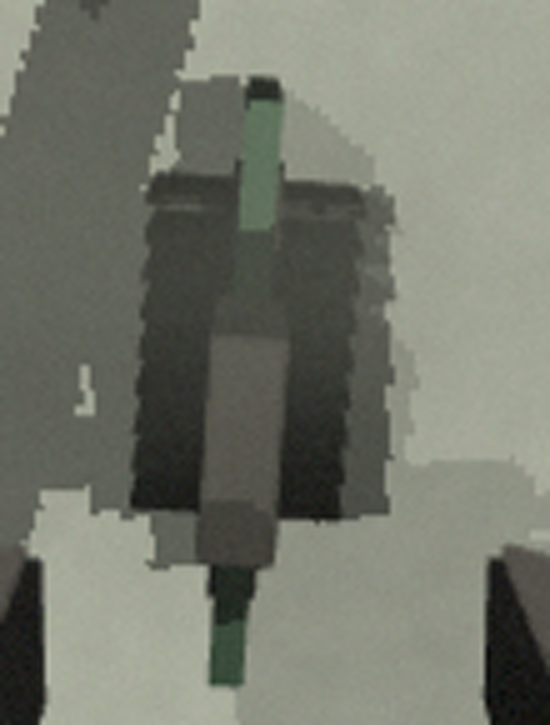

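```bash
cat >> look.py <<'E'
def card(name,off,s,p1,p2,g1,g2):
    """p1,p2: plate ends (front -x first) z=.07; g1,g2: grip ends z=.102, crop px"""
    w=pickle.load(open(name+'.pkl','rb'));f=lambda p,z:onz(w,(off[0]+p[0]/s,off[1]+p[1]/s),z)
    for a,b,z in ((p1,p2,.07),(g1,g2,.102)):
        if a is None: continue
        A,B=f(a,z),f(b,z);d=B-A;print('c',((A+B)/2).round(4),'len',np.linalg.norm(d).round(4),'yaw',np.arctan2(d[1],d[0]).round(4))
E
python3 - <<'E'
from look import *
card('w5',(265,120),5,(265,98),(228,686),(250,337),(236,565))
E
```

```text
c [ 0.4664 -0.1608  0.07  ] len 0.1008 yaw -0.1868
c [ 0.4663 -0.161   0.102 ] len 0.0353 yaw -0.1853
```

Run:
```python
from h import *
plan((.4664,-.1609,.071),np.pi/2-.186)
```

```text
t 6.25 pos [ 0.4662 -0.1567  0.1805] F [ 0.9  0.5 -0.8] w 0.0469 turn deg(tool) [-0.11  3.7   0.07] shift tool mm [ -4.1 109.5  -1. ]
```

Call:
arm_command:
  steps:
    - [[0,3.7,0],[-0.004,0.02,-0.001],0.4]
    - [[0,0,0],[0,0.03,0],0.4]
    - [[0,0,0],[0,0.03,0],0.4]
    - [[0,0,0],[0,0.02,0],0.4]
    - [[0,0,0],[0,0.009,0],0.4]
  newtons: 40

```text
time_s: 6.75
ee_pos: [0.467, -0.1597, 0.0714]
ee_rot: [[0.182, -0.001, -0.983], [0.983, 0.001, 0.182], [0.001, -1.0, 0.002]]
force: [0.3, 0.4, 0.0]
width: 0.0374
```

Call:
arm_command:
  steps:
    - [[0,0,0],[0,0,0],0]
    - [[0,0,0],[0,0,0],0]
    - [[0,0,0],[0,0,0],0]
    - [[0,0,0],[0,0,0],0]
    - [[0,0,0],[0,0,0],0]

```text
time_s: 7.25
ee_pos: [0.4683, -0.1617, 0.0738]
ee_rot: [[0.185, 0.003, -0.983], [0.983, -0.001, 0.185], [-0.001, -1.0, -0.003]]
force: [-0.3, -0.1, 4.2]
width: 0.0118
```

Call:
arm_command:
  steps:
    - [[0,0,0],[0,-0.01,0],0]
    - [[0,0,0],[0,-0.03,0],0]
    - [[0,0,0],[0,-0.045,0],0]
    - [[0,0,0],[0,-0.045,0],0]
    - [[0,0,0],[0,-0.045,0],0]

```text
time_s: 7.75
ee_pos: [0.4663, -0.1611, 0.2492]
ee_rot: [[0.185, -0.001, -0.983], [0.983, 0.0, 0.185], [0.0, -1.0, 0.001]]
force: [0.7, -1.1, -2.0]
width: 0.012
```

Run:
```python
from h import *
print(bot.state()['ee_rot'].round(4))
for i,y in enumerate((-.09,-.03,.03,.09)): print(i,R2W((0,y,.02)))
t=R2W((0,.09,.25));plan(t,np.pi/2+YAW)
```

```text
[[ 1.846e-01 -9.000e-04 -9.828e-01]
 [ 9.828e-01  2.000e-04  1.846e-01]
 [ 1.000e-04 -1.000e+00  1.000e-03]]
0 [0.57946423 0.06358522 0.02      ]
1 [0.58677349 0.12313834 0.02      ]
2 [0.59408274 0.18269147 0.02      ]
3 [0.601392  0.2422446 0.02     ]
t 7.75 pos [ 0.4663 -0.1611  0.2492] F [ 0.7 -1.1 -2. ] w 0.012 turn deg(tool) [-0.06 -3.64  0.01] shift tool mm [416.8  -0.8 -85. ]
```

Call:
arm_command:
  steps:
    - [[0,-3.64,0],[0,0,0],0]
    - [[0,0,0],[0.025,0,-0.005],0]
    - [[0,0,0],[0.04,0,-0.008],0]
    - [[0,0,0],[0.045,0,-0.009],0]
    - [[0,0,0],[0.046,0,-0.01],0]

```text
time_s: 8.25
ee_pos: [0.5176, -0.0093, 0.2477]
ee_rot: [[0.123, -0.0, -0.992], [0.992, -0.0, 0.123], [-0.0, -1.0, 0.0]]
force: [0.6, -0.2, -1.3]
width: 0.0121
```

Call:
arm_command:
  steps:
    - [[0,0,0],[0.046,0,-0.01],0]
    - [[0,0,0],[0.046,0,-0.01],0]
    - [[0,0,0],[0.046,0,-0.009],0]
    - [[0,0,0],[0.045,0,-0.009],0]
    - [[0,0,0],[0.04,0,-0.008],0]

```text
time_s: 8.75
ee_pos: [0.5905, 0.2074, 0.2473]
ee_rot: [[0.121, -0.001, -0.993], [0.993, -0.0, 0.121], [-0.0, -1.0, 0.001]]
force: [-0.4, 0.1, -1.6]
width: 0.0118
```

Call:
arm_command:
  steps:
    - [[0,0,0],[0.025,0,-0.005],0]
    - [[0,0,0],[0.013,0,-0.002],0]
    - [[0,0,0],[0,0,0],0]
    - [[0,0,0],[0,0,0],0]
    - [[0,0,0],[0,0,0],0]

```text
time_s: 9.25
ee_pos: [0.6021, 0.2406, 0.2475]
ee_rot: [[0.123, -0.0, -0.992], [0.992, -0.001, 0.123], [-0.001, -1.0, 0.0]]
force: [-0.1, -1.0, -2.0]
width: 0.012
```

Run:
```python
from look import *
look('w6')
t=R2W((0,.09,.17));plan(t,np.pi/2+YAW)
```

```text
9.4 [0.6023 0.2409 0.2477] w 0.0117 F [-1.2  0.6 -1.3]
t 9.4 pos [0.6023 0.2409 0.2477] F [-1.2  0.6 -1.3] w 0.0117 turn deg(tool) [ 0.01 -0.09 -0.01] shift tool mm [ 1.2 77.7  1. ]
```

View pics/w6.png

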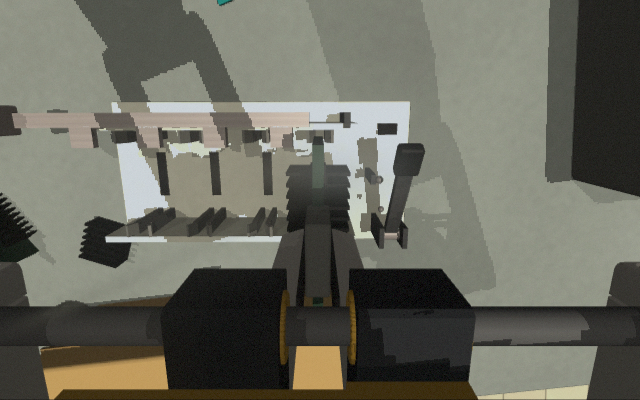

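Run:
```python
from h import *
t=cv2.imread('pics/w6.png');crop(t,140,95,420,255,2.85,'pics/w6a.png');crop(t,270,110,370,230,5,'pics/w6b.png')
```

```text
(no output)
```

View pics/w6a.png

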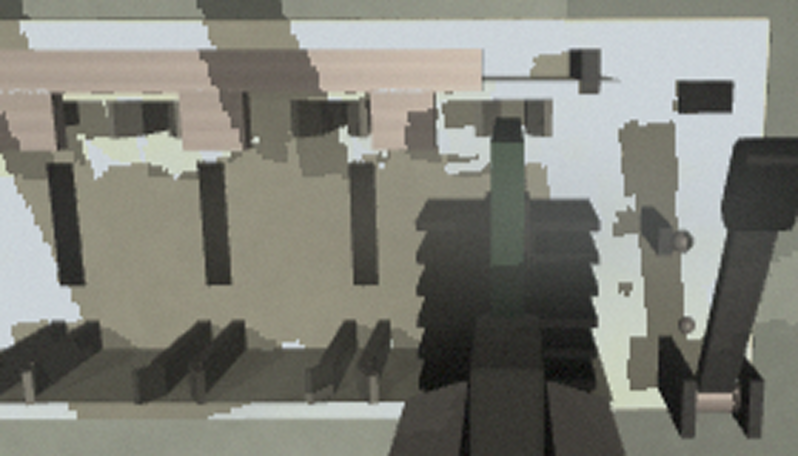

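View pics/w6b.png

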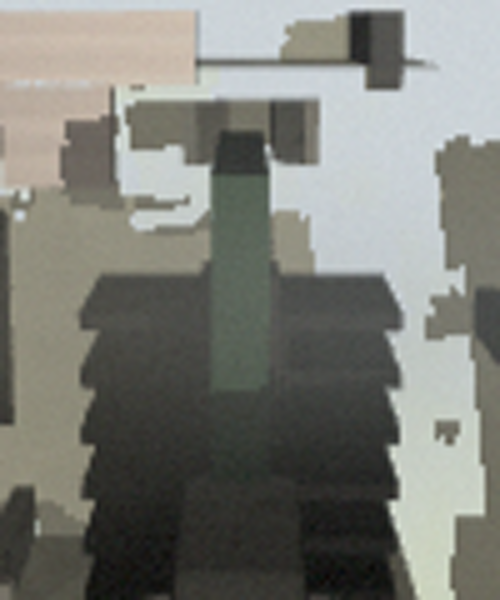

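Run:
```python
from look import *
w=pickle.load(open('w6.pkl','rb'))
for i,p in enumerate(((163.2,173.6),(215.8,173.2),(267.7,173.2))):
    q=onz(w,p,.02);print(i,q.round(4),W2R(q).round(4))
for z in (.240,.2457,.25):
    q=onz(w,(318.2,144.8),z);print(z,q.round(4),W2R(q).round(4))
print('tcp',W2R((.6023,.2409,.2477)))
```

```text
0 [0.5794 0.0627 0.02  ] [ 0.     -0.0909  0.02  ]
1 [0.5864 0.123  0.02  ] [-0.0003 -0.0302  0.02  ]
2 [0.5938 0.1824 0.02  ] [-0.0002  0.0297  0.02  ]
0.24 [0.5503 0.2464 0.24  ] [-0.0512  0.0879  0.24  ]
0.2457 [0.5499 0.2464 0.2457] [-0.0517  0.0879  0.2457]
0.25 [0.5495 0.2465 0.25  ] [-0.052   0.0879  0.25  ]
tcp [0.00106504 0.08877603 0.2477    ]
```

Call:
arm_command:
  steps:
    - [[0,0,0],[0.0016,0.01,-0.0013],0]
    - [[0,0,0],[0,0.02,0],0]
    - [[0,0,0],[0,0.025,0],0]
    - [[0,0,0],[0,0.02,0],0]
    - [[0,0,0],[0,0,0],0]

```text
time_s: 9.9
ee_pos: [0.6006, 0.2426, 0.1675]
ee_rot: [[0.122, -0.009, -0.992], [0.993, -0.002, 0.122], [-0.003, -1.0, 0.008]]
force: [-0.8, -0.2, -2.1]
width: 0.0115
```

Run:
```python
from look import *
look('w7')
t=cv2.imread('pics/w7.png');crop(t,240,70,400,230,3.75,'pics/w7b.png')
print(W2R(bot.state()['ee_pos']))
plan(R2W((.0023,.0905,.15)),np.pi/2+YAW)
```

```text
10.05 [0.6044 0.2437 0.1733] w 0.0116 F [ 0.3 -0.2 -0.9]
[0.00278335 0.09178454 0.17325363]
t 10.05 pos [0.6044 0.2437 0.1733] F [ 0.3 -0.2 -0.9] w 0.0116 turn deg(tool) [ 0.07 -0.    0.03] shift tool mm [-1.3 23.3  0.5]
```

View pics/w7b.png

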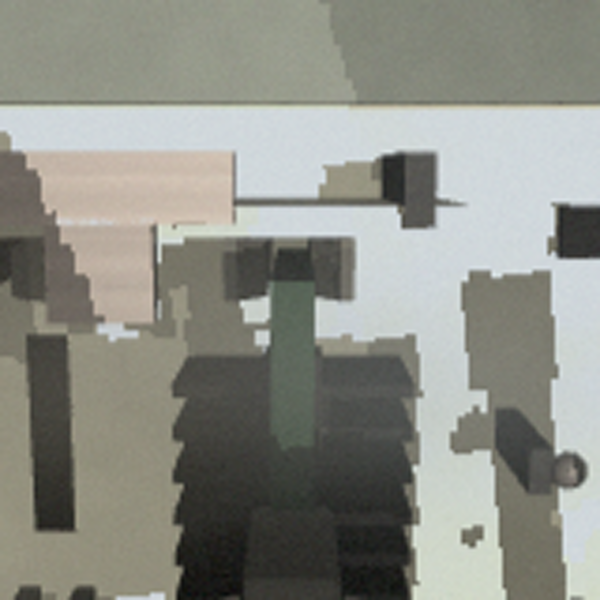

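Call:
arm_command:
  steps:
    - [[0,0,0],[-0.001,0.01,0],0]
    - [[0,0,0],[0,0.012,0],0]
    - [[0,0,0],[0,0.012,0],0]
    - [[0,0,0],[0,0.012,0],0]
    - [[0,0,0],[0,0,0],0]

```text
time_s: 10.55
ee_pos: [0.6016, 0.242, 0.1229]
ee_rot: [[0.122, -0.005, -0.993], [0.993, -0.002, 0.122], [-0.002, -1.0, 0.005]]
force: [-0.5, -0.6, -1.7]
width: 0.0115
```

Call:
arm_command:
  steps:
    - [[0,0,0],[0,0.01,0],0]
    - [[0,0,0],[0,0.01,0],0]
    - [[0,0,0],[0,0.008,0],0]
    - [[0,0,0],[0,0.004,0],0]
    - [[0,0,0],[0,0,0],0]

```text
time_s: 11.05
ee_pos: [0.6037, 0.2426, 0.0943]
ee_rot: [[0.122, -0.0, -0.993], [0.993, -0.0, 0.122], [-0.0, -1.0, 0.0]]
force: [-0.6, 0.3, -2.1]
width: 0.0116
```

Call:
arm_command:
  steps:
    - [[0,0,0],[0,0.002,0],0]
    - [[0,0,0],[0,0.002,0],0]
    - [[0,0,0],[0,0,0],0]
    - [[0,0,0],[0,0,0],0]
    - [[0,0,0],[0,0,0],0]

```text
time_s: 11.55
ee_pos: [0.6055, 0.2426, 0.0933]
ee_rot: [[0.122, 0.004, -0.993], [0.993, 0.0, 0.122], [0.001, -1.0, -0.004]]
force: [-0.5, -1.5, 6.7]
width: 0.0118
```

Call:
arm_command:
  steps:
    - [[0,0,0],[0,0,0],0.35]
    - [[0,0,0],[0,0,0],0.35]
    - [[0,0,0],[0,0,0],0.35]
    - [[0,0,0],[0,-0.01,0],0.35]
    - [[0,0,0],[0,-0.03,0],0.35]

```text
time_s: 12.05
ee_pos: [0.6006, 0.242, 0.1271]
ee_rot: [[0.122, -0.008, -0.993], [0.993, -0.002, 0.122], [-0.003, -1.0, 0.008]]
force: [0.1, 0.4, 0.7]
width: 0.033
```

Call:
arm_command:
  steps:
    - [[0,0,0],[0,-0.045,0],0.35]
    - [[0,0,0],[0,-0.045,0],0.35]
    - [[0,0,0],[0,-0.045,0],0.35]
    - [[0,0,0],[-0.02,-0.015,0],0.5]
    - [[0,0,0],[-0.03,0,0],0.5]

```text
time_s: 12.55
ee_pos: [0.5993, 0.1936, 0.2852]
ee_rot: [[0.119, 0.008, -0.993], [0.993, 0.002, 0.119], [0.003, -1.0, -0.008]]
force: [0.3, -0.6, -0.8]
width: 0.045
```

Run:
```python
from look import *
look('w8')
im=np.ascontiguousarray(bot.capture('top')[:,:,::-1]);cv2.imwrite('pics/t8.png',im)
plan((.614,-.15,.2),np.pi/2-.45)
```

```text
12.7 [0.5972 0.1912 0.2803] w 0.047 F [ 0.5  0.2 -0.8]
t 12.75 pos [0.597  0.1922 0.2797] F [-0.5  0.4 -0.4] w 0.0469 turn deg(tool) [-9.00e-02  1.87e+01 -1.00e-02] shift tool mm [-300.7   79.7 -164.1]
```

View pics/w8.png

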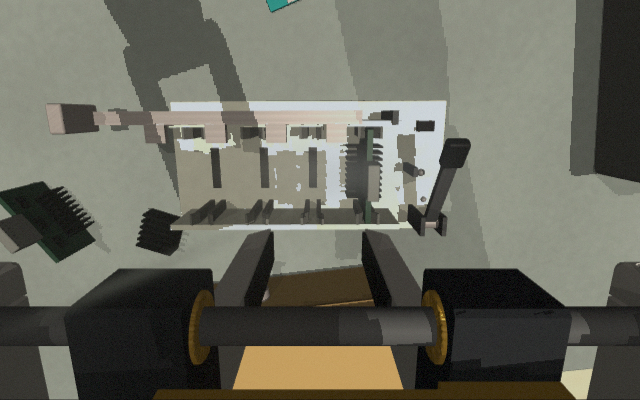

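View pics/t8.png

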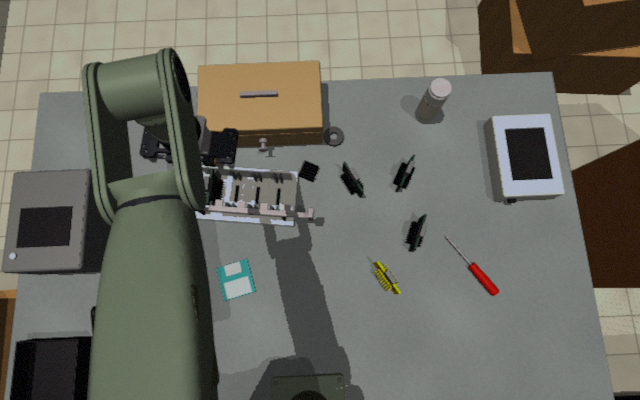

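Run:
```python
from h import *
print(bot.state()['joints'].round(3))
plan((.612,-.15,.19),np.pi/2+.45)
```

```text
[ 0.173  0.274  1.307  0.     1.562 -1.274]
t 12.75 pos [0.597  0.1922 0.2797] F [-0.5  0.4 -0.4] w 0.0469 turn deg(tool) [-8.000e-02 -3.286e+01  2.000e-02] shift tool mm [-314.6   89.7  135.3]
```

Call:
arm_command:
  steps:
    - [[0,-8.2,0],[0,0,0],0.5]
    - [[0,-8.2,0],[0,0,0],0.5]
    - [[0,-8.2,0],[0,0,0],0.5]
    - [[0,-8.2,0],[0,0,0],0.5]
    - [[0,0,0],[-0.03,0,0.013],0.5]

```text
time_s: 13.25
ee_pos: [0.598, 0.1638, 0.2788]
ee_rot: [[-0.443, -0.002, -0.897], [0.897, 0.002, -0.443], [0.003, -1.0, 0.001]]
force: [-0.3, -0.7, -0.7]
width: 0.0467
```

Call:
arm_command:
  steps:
    - [[0,0,0],[-0.038,0,0.017],0.5]
    - [[0,0,0],[-0.042,0,0.018],0.5]
    - [[0,0,0],[-0.042,0,0.018],0.5]
    - [[0,0,0],[-0.042,0,0.018],0.5]
    - [[0,0,0],[-0.042,0,0.018],0.5]

```text
time_s: 13.75
ee_pos: [0.6081, -0.0646, 0.2792]
ee_rot: [[-0.436, -0.002, -0.9], [0.9, 0.001, -0.436], [0.002, -1.0, 0.001]]
force: [0.8, -0.5, 0.4]
width: 0.0467
```

Call:
arm_command:
  steps:
    - [[0,0,0],[-0.038,0.01,0.017],0.5]
    - [[0,0,0],[-0.028,0.02,0.012],0.5]
    - [[0,0,0],[-0.013,0.03,0.005],0.5]
    - [[0,0,0],[0,0.03,0],0.5]
    - [[0,0,0],[0,0,0],0.5]

```text
time_s: 14.25
ee_pos: [0.6083, -0.1482, 0.1835]
ee_rot: [[-0.435, -0.012, -0.9], [0.9, 0.005, -0.435], [0.01, -1.0, 0.008]]
force: [-0.6, 0.7, -0.5]
width: 0.0469
```

Run:
```python
from look import *
look('w9')
```

```text
14.4 [ 0.6129 -0.1492  0.1912] w 0.0469 F [0.2 1.  0.6]
```

View pics/w9.png

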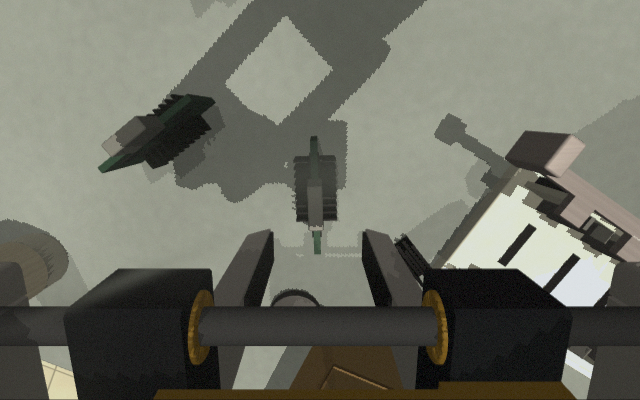

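Run:
```python
from h import *
t=cv2.imread('pics/w9.png');crop(t,265,120,375,265,5,'pics/w9a.png')
```

```text
(no output)
```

View pics/w9a.png

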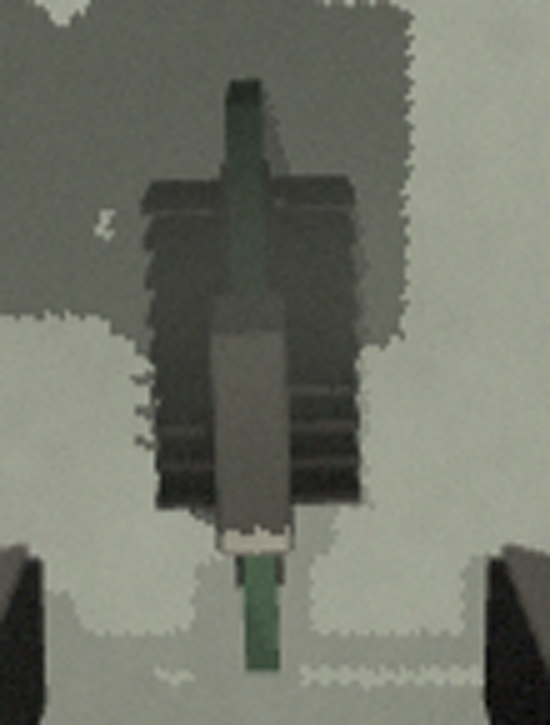

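Run:
```python
from look import *
card('w9',(265,120),5,(245,99),(262,670),(248,332),(255,551))
plan((.612,-.15,.073),np.pi/2+.45)
```

```text
c [ 0.6153 -0.1499  0.07  ] len 0.101 yaw 0.4785
c [ 0.6154 -0.1501  0.102 ] len 0.0351 yaw 0.4801
t 14.4 pos [ 0.6129 -0.1492  0.1912] F [0.2 1.  0.6] w 0.0469 turn deg(tool) [ 0.04  0.09 -0.02] shift tool mm [ -0.4 118.2   1.2]
```

Call:
arm_command:
  steps:
    - [[0,-1.66,0],[-0.002,0.02,-0.002],0.4]
    - [[0,0,0],[0,0.035,0],0.4]
    - [[0,0,0],[0,0.035,0],0.4]
    - [[0,0,0],[0,0.02,0],0.4]
    - [[0,0,0],[0,0.009,0],0.4]

```text
time_s: 14.9
ee_pos: [0.6151, -0.1498, 0.0711]
ee_rot: [[-0.462, -0.0, -0.887], [0.887, 0.0, -0.462], [0.0, -1.0, 0.0]]
force: [0.2, 0.5, 0.1]
width: 0.0374
```

Call:
arm_command:
  steps:
    - [[0,0,0],[0,0,0],0]
    - [[0,0,0],[0,0,0],0]
    - [[0,0,0],[0,0,0],0]
    - [[0,0,0],[0,0,0],0]
    - [[0,0,0],[0,0,0],0]

```text
time_s: 15.4
ee_pos: [0.6162, -0.1511, 0.0733]
ee_rot: [[-0.461, 0.003, -0.887], [0.887, -0.001, -0.461], [-0.002, -1.0, -0.002]]
force: [0.6, -0.7, 4.5]
width: 0.0118
```

Call:
arm_command:
  steps:
    - [[0,0,0],[0,-0.01,0],0]
    - [[0,0,0],[0,-0.03,0],0]
    - [[0,0,0],[0,-0.045,0],0]
    - [[0,0,0],[0,-0.045,0],0]
    - [[0,0,0],[0,-0.045,0],0]

```text
time_s: 15.9
ee_pos: [0.6141, -0.1504, 0.2479]
ee_rot: [[-0.461, -0.001, -0.887], [0.887, 0.0, -0.461], [0.001, -1.0, 0.001]]
force: [0.5, -0.0, -1.4]
width: 0.0116
```

Run:
```python
from h import *
plan(R2W((0.002,.03,.25)),np.pi/2+YAW)
```

```text
t 15.9 pos [ 0.6141 -0.1504  0.2479] F [ 0.5 -0.  -1.4] w 0.0116 turn deg(tool) [-0.07 34.46  0.04] shift tool mm [328.2  -2.1  58.5]
```

Call:
arm_command:
  steps:
    - [[0,6,0],[0,0,0],0]
    - [[0,8,0],[0,0,0],0]
    - [[0,8,0],[0,0,0],0]
    - [[0,8,0],[0,0,0],0]
    - [[0,4.46,0],[0,0,0],0]

```text
time_s: 16.4
ee_pos: [0.6143, -0.1505, 0.2463]
ee_rot: [[0.126, -0.001, -0.992], [0.992, 0.0, 0.126], [0.0, -1.0, 0.001]]
force: [0.0, 0.5, -1.9]
width: 0.0121
```

Call:
arm_command:
  steps:
    - [[0,0,0],[0.025,0,0.004],0]
    - [[0,0,0],[0.038,0,0.007],0]
    - [[0,0,0],[0.045,0,0.008],0]
    - [[0,0,0],[0.045,0,0.008],0]
    - [[0,0,0],[0.045,0,0.008],0]

```text
time_s: 16.9
ee_pos: [0.6035, 0.0516, 0.2464]
ee_rot: [[0.122, -0.001, -0.992], [0.992, 0.0, 0.122], [-0.0, -1.0, 0.001]]
force: [0.4, 0.7, -1.2]
width: 0.0114
```

Call:
arm_command:
  steps:
    - [[0,0,0],[0.045,0,0.008],0]
    - [[0,0,0],[0.04,0,0.007],0]
    - [[0,0,0],[0.03,0,0.006],0]
    - [[0,0,0],[0.015,0,0.002],0]
    - [[0,0,0],[0,0,0],0]

```text
time_s: 17.4
ee_pos: [0.5968, 0.1834, 0.2463]
ee_rot: [[0.119, -0.001, -0.993], [0.993, -0.0, 0.119], [-0.0, -1.0, 0.001]]
force: [0.2, -0.5, -1.6]
width: 0.0116
```

Run:
```python
from look import *
look('w10')
plan(R2W((0.002,.03,.172)),np.pi/2+YAW)
t=cv2.imread('pics/w10.png');crop(t,200,95,370,245,4.6,'pics/w10b.png')
```

```text
17.55 [0.5975 0.1803 0.2463] w 0.0121 F [ 0.  -0.1 -2.1]
t 17.55 pos [0.5975 0.1803 0.2463] F [ 0.  -0.1 -2.1] w 0.0121 turn deg(tool) [-0.01 -0.07 -0.07] shift tool mm [ 1.9 74.3  1.6]
```

View pics/w10b.png

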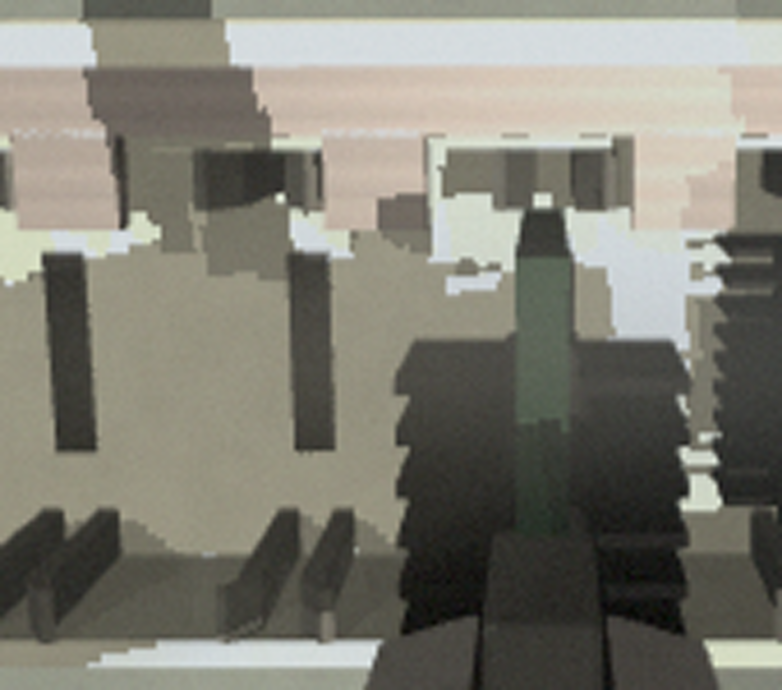

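Run:
```python
from look import *
w=pickle.load(open('w10.pkl','rb'))
for p in ((200+70/4.6,95+350/4.6),(200+312/4.6,95+350/4.6)): print(W2R(onz(w,p,.02)).round(4))
q=onz(w,(318.5,150.9),.2433);print(W2R(q).round(4)); print('tcp',W2R((.5975,.1803,.2463)).round(4))
```

```text
[-0.0004 -0.0906  0.02  ]
[-0.0004 -0.0302  0.02  ]
[-0.046   0.0279  0.2433]
tcp [0.0037 0.028  0.2463]
```

Call:
arm_command:
  steps:
    - [[0,0,0],[0.002,0.005,0.004],0]
    - [[0,0,0],[0,0.02,0],0]
    - [[0,0,0],[0,0.025,0],0]
    - [[0,0,0],[0,0.022,0],0]
    - [[0,0,0],[0,0,0],0]

```text
time_s: 18.05
ee_pos: [0.5903, 0.1826, 0.1699]
ee_rot: [[0.124, -0.009, -0.992], [0.992, -0.002, 0.124], [-0.003, -1.0, 0.009]]
force: [-0.5, 0.3, -2.5]
width: 0.0119
```

Run:
```python
from look import *
look('w11')
t=cv2.imread('pics/w11.png');crop(t,240,70,400,230,3.75,'pics/w11b.png')
print(W2R(bot.state()['ee_pos']))
```

```text
18.2 [0.5943 0.1838 0.1755] w 0.0114 F [ 0.3 -0.2 -1.7]
[7.28938499e-05 3.11353578e-02 1.75481499e-01]
```

View pics/w11b.png

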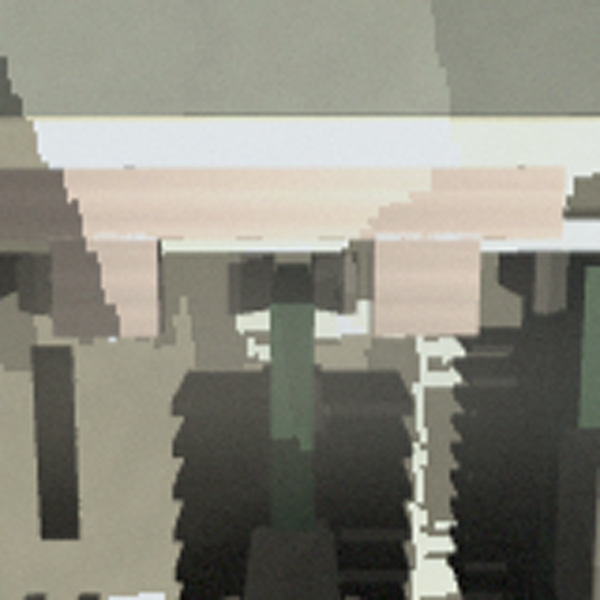

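Call:
arm_command:
  steps:
    - [[0,0,0],[-0.001,0.01,0],0]
    - [[0,0,0],[0,0.012,0],0]
    - [[0,0,0],[0,0.012,0],0]
    - [[0,0,0],[0,0.012,0],0]
    - [[0,0,0],[0,0,0],0]

```text
time_s: 18.7
ee_pos: [0.5918, 0.1831, 0.1253]
ee_rot: [[0.122, -0.004, -0.993], [0.993, -0.001, 0.122], [-0.001, -1.0, 0.004]]
force: [-0.8, -0.4, -2.7]
width: 0.0115
```

Call:
arm_command:
  steps:
    - [[0,0,0],[0,0.01,0],0]
    - [[0,0,0],[0,0.01,0],0]
    - [[0,0,0],[0,0.01,0],0]
    - [[0,0,0],[0,0.005,0],0]
    - [[0,0,0],[0,0.002,0],0]

```text
time_s: 19.2
ee_pos: [0.5926, 0.1834, 0.0931]
ee_rot: [[0.121, -0.003, -0.993], [0.993, -0.001, 0.121], [-0.001, -1.0, 0.002]]
force: [-8.6, -1.8, 16.9]
width: 0.0118
```

Call:
arm_command:
  steps:
    - [[0,0,0],[0,0.001,0],0]
    - [[0,0,0],[0,0,0],0]
    - [[0,0,0],[0,0,0],0]
    - [[0,0,0],[0,0,0],0]
    - [[0,0,0],[0,0,0],0]

```text
time_s: 19.7
ee_pos: [0.5926, 0.1834, 0.0931]
ee_rot: [[0.121, -0.002, -0.993], [0.993, -0.001, 0.121], [-0.001, -1.0, 0.002]]
force: [-7.5, -1.1, 12.2]
width: 0.0115
```

Call:
arm_command:
  steps:
    - [[0,0,0],[0,0,0],0.35]
    - [[0,0,0],[0,0,0],0.35]
    - [[0,0,0],[0,0,0],0.35]
    - [[0,0,0],[0,-0.01,0],0.35]
    - [[0,0,0],[0,-0.03,0],0.35]

```text
time_s: 20.2
ee_pos: [0.5905, 0.1829, 0.1273]
ee_rot: [[0.122, -0.008, -0.993], [0.993, -0.001, 0.122], [-0.002, -1.0, 0.008]]
force: [1.2, -0.0, -0.1]
width: 0.0326
```

Call:
arm_command:
  steps:
    - [[0,0,0],[0,-0.045,0],0.35]
    - [[0,0,0],[0,-0.045,0],0.35]
    - [[0,0,0],[0,-0.045,0],0.35]
    - [[0,0,0],[-0.02,-0.015,0],0.5]
    - [[0,0,0],[-0.03,0,0],0.5]

```text
time_s: 20.7
ee_pos: [0.5897, 0.1348, 0.2861]
ee_rot: [[0.119, 0.01, -0.993], [0.993, 0.001, 0.119], [0.002, -1.0, -0.01]]
force: [0.2, -0.2, -0.5]
width: 0.0448
```

Run:
```python
from look import *
look('w12')
im=np.ascontiguousarray(bot.capture('top')[:,:,::-1]);crop(im,180,100,500,300,2.5,'pics/t12.png')
plan((.45,-.314,.19),np.pi/2-.3)
```

```text
20.85 [0.5876 0.1327 0.2814] w 0.0475 F [-0.   0.2  0.6]
t 20.9 pos [0.5873 0.1336 0.2808] F [ 0.9 -0.3 -0.5] w 0.0473 turn deg(tool) [1.000e-02 1.013e+01 4.000e-02] shift tool mm [-468.2   90.8   -1.1]
```

View pics/w12.png

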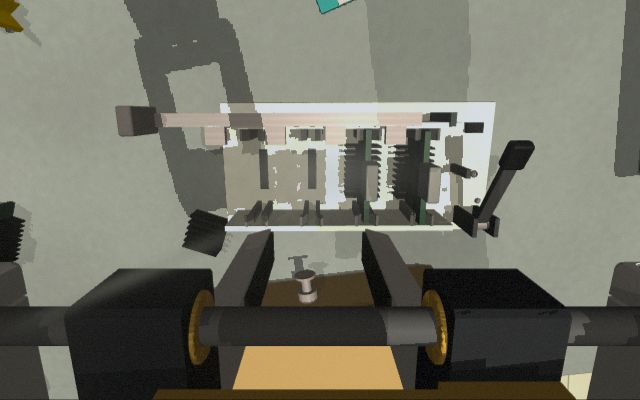

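View pics/t12.png

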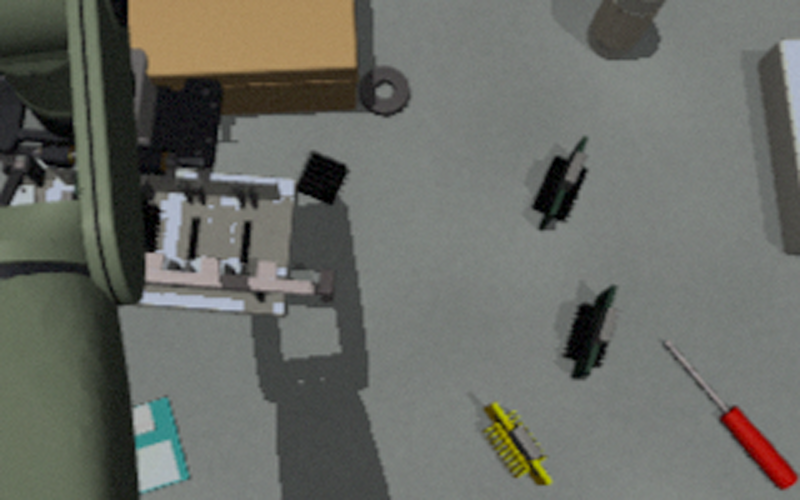

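Run:
```python
from h import *
plan((.625,-.298,.19),np.pi/2-.46)
```

```text
t 20.9 pos [0.5873 0.1336 0.2808] F [ 0.9 -0.3 -0.5] w 0.0473 turn deg(tool) [ 0.   19.3   0.04] shift tool mm [-370.    90.8 -225.4]
```

Call:
arm_command:
  steps:
    - [[0,8,0],[0,0,0],0.5]
    - [[0,8,0],[0,0,0],0.5]
    - [[0,3.3,0],[0,0,0],0.5]
    - [[0,0,0],[-0.025,0,-0.015],0.5]
    - [[0,0,0],[-0.04,0,-0.025],0.5]

```text
time_s: 21.4
ee_pos: [0.5941, 0.0606, 0.2798]
ee_rot: [[0.437, -0.001, -0.899], [0.899, 0.002, 0.437], [0.001, -1.0, 0.002]]
force: [0.4, -0.0, -0.3]
width: 0.0469
```

Call:
arm_command:
  steps:
    - [[0,0,0],[-0.042,0,-0.026],0.5]
    - [[0,0,0],[-0.042,0,-0.026],0.5]
    - [[0,0,0],[-0.042,0,-0.026],0.5]
    - [[0,0,0],[-0.042,0,-0.026],0.5]
    - [[0,0,0],[-0.042,0,-0.026],0.5]

```text
time_s: 21.9
ee_pos: [0.6183, -0.1887, 0.2797]
ee_rot: [[0.442, -0.001, -0.897], [0.897, 0.001, 0.442], [0.001, -1.0, 0.001]]
force: [0.3, 0.6, 0.1]
width: 0.0472
```

Call:
arm_command:
  steps:
    - [[0,0,0],[-0.04,0.01,-0.024],0.5]
    - [[0,0,0],[-0.035,0.02,-0.02],0.5]
    - [[0,0,0],[-0.02,0.03,-0.011],0.5]
    - [[0,0,0],[0,0.03,0],0.5]
    - [[0,0,0],[0,0,0],0.5]

```text
time_s: 22.4
ee_pos: [0.6221, -0.2954, 0.1831]
ee_rot: [[0.443, -0.011, -0.896], [0.896, 0.008, 0.443], [0.002, -1.0, 0.013]]
force: [-0.2, 0.7, -0.9]
width: 0.0474
```

Run:
```python
from look import *
look('w13')
t=cv2.imread('pics/w13.png');crop(t,265,120,375,265,5,'pics/w13a.png')
```

```text
22.55 [ 0.6262 -0.2967  0.1915] w 0.0467 F [-0.  -0.5  1. ]
```

View pics/w13.png

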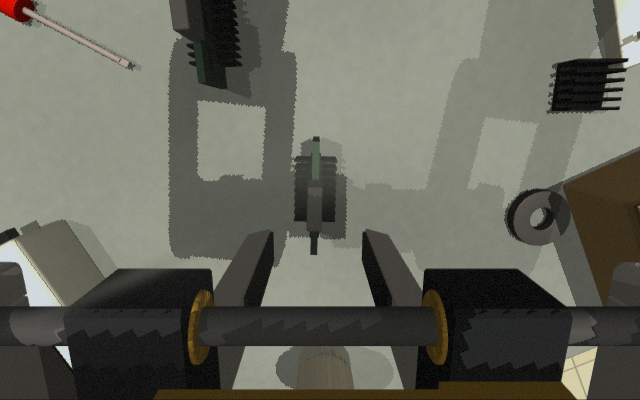

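View pics/w13a.png

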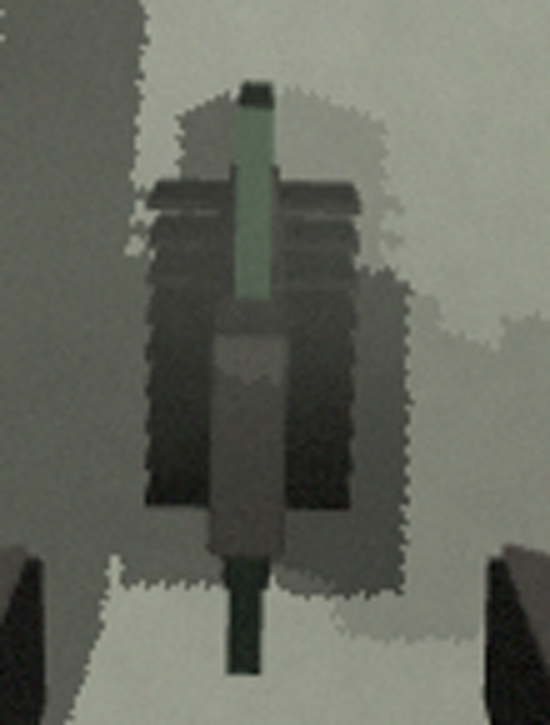

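Run:
```python
from look import *
card('w13',(265,120),5,(256,104),(245,673),(252,336),(246,554))
plan((.6283,-.2981,.072),np.pi/2-.474)
```

```text
c [ 0.6278 -0.3011  0.07  ] len 0.1008 yaw -0.4788
c [ 0.6277 -0.301   0.102 ] len 0.035 yaw -0.4867
t 22.55 pos [ 0.6262 -0.2967  0.1915] F [-0.  -0.5  1. ] w 0.0467 turn deg(tool) [0.06 0.95 0.01] shift tool mm [ -0.3 119.5  -2.5]
```

Call:
arm_command:
  steps:
    - [[0,1.25,0],[-0.003,0.02,-0.0035],0.4]
    - [[0,0,0],[0,0.035,0],0.4]
    - [[0,0,0],[0,0.035,0],0.4]
    - [[0,0,0],[0,0.02,0],0.4]
    - [[0,0,0],[0,0.009,0],0.4]

```text
time_s: 23.05
ee_pos: [0.6274, -0.3007, 0.0713]
ee_rot: [[0.461, -0.0, -0.887], [0.887, 0.0, 0.461], [0.0, -1.0, 0.0]]
force: [-0.0, 0.6, 1.3]
width: 0.0376
```

Call:
arm_command:
  steps:
    - [[0,0,0],[0,0,0],0]
    - [[0,0,0],[0,0,0],0]
    - [[0,0,0],[0,0,0],0]
    - [[0,0,0],[0,0,0],0]
    - [[0,0,0],[0,0,0],0]

```text
time_s: 23.55
ee_pos: [0.6284, -0.3024, 0.0738]
ee_rot: [[0.462, 0.003, -0.887], [0.887, -0.002, 0.462], [0.0, -1.0, -0.004]]
force: [0.8, 0.5, 3.7]
width: 0.0113
```

Call:
arm_command:
  steps:
    - [[0,0,0],[0,-0.01,0],0]
    - [[0,0,0],[0,-0.03,0],0]
    - [[0,0,0],[0,-0.045,0],0]
    - [[0,0,0],[0,-0.045,0],0]
    - [[0,0,0],[0,-0.045,0],0]

```text
time_s: 24.05
ee_pos: [0.626, -0.3015, 0.2474]
ee_rot: [[0.463, -0.002, -0.887], [0.887, 0.001, 0.463], [-0.0, -1.0, 0.002]]
force: [1.4, -1.2, -1.9]
width: 0.0116
```

Run:
```python
from h import *
plan(R2W((0.0,-.03,.25)),np.pi/2+YAW)
```

```text
t 24.05 pos [ 0.626  -0.3015  0.2474] F [ 1.4 -1.2 -1.9] w 0.0116 turn deg(tool) [-1.300e-01 -2.056e+01  2.000e-02] shift tool mm [416.7  -2.6  90.7]
```

Call:
arm_command:
  steps:
    - [[0,-6,0],[0,0,0],0]
    - [[0,-8,0],[0,0,0],0]
    - [[0,-6.56,0],[0,0,0],0]
    - [[0,0,0],[0.025,0,0.005],0]
    - [[0,0,0],[0.04,0,0.009],0]

```text
time_s: 24.55
ee_pos: [0.62, -0.2372, 0.2453]
ee_rot: [[0.125, -0.002, -0.992], [0.992, -0.0, 0.125], [-0.0, -1.0, 0.002]]
force: [0.8, 1.4, -1.4]
width: 0.0117
```

Call:
arm_command:
  steps:
    - [[0,0,0],[0.045,0,0.01],0]
    - [[0,0,0],[0.045,0,0.01],0]
    - [[0,0,0],[0.045,0,0.01],0]
    - [[0,0,0],[0.045,0,0.01],0]
    - [[0,0,0],[0.045,0,0.01],0]

```text
time_s: 25.05
ee_pos: [0.5975, -0.0046, 0.2461]
ee_rot: [[0.122, -0.001, -0.993], [0.993, 0.0, 0.122], [-0.0, -1.0, 0.001]]
force: [0.5, -0.4, -3.3]
width: 0.0119
```

Call:
arm_command:
  steps:
    - [[0,0,0],[0.045,0,0.01],0]
    - [[0,0,0],[0.04,0,0.009],0]
    - [[0,0,0],[0.03,0,0.006],0]
    - [[0,0,0],[0.012,0,0.002],0]
    - [[0,0,0],[0,0,0],0]

```text
time_s: 25.55
ee_pos: [0.5867, 0.1242, 0.2461]
ee_rot: [[0.119, -0.001, -0.993], [0.993, -0.001, 0.119], [-0.001, -1.0, 0.001]]
force: [0.5, -0.4, -2.5]
width: 0.0117
```

Run:
```python
from look import *
look('w14')
plan(R2W((0.0,-.03,.172)),np.pi/2+YAW);print(W2R(bot.state()['ee_pos']).round(4))
t=cv2.imread('pics/w14.png');crop(t,200,95,370,245,4.6,'pics/w14b.png')
```

```text
25.7 [0.5875 0.1215 0.2463] w 0.012 F [ 0.3 -0.4 -2.3]
t 25.7 pos [0.5875 0.1215 0.2463] F [ 0.3 -0.4 -2.3] w 0.012 turn deg(tool) [-0.02 -0.07 -0.07] shift tool mm [ 1.6 74.3  0.9]
[ 0.0009 -0.0316  0.2463]
```

View pics/w14b.png

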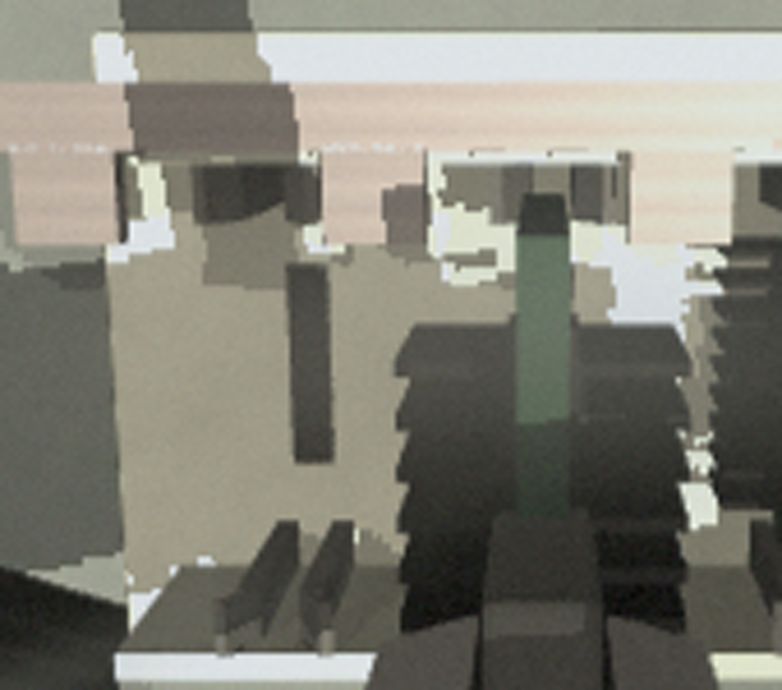

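Run:
```python
from look import *
w=pickle.load(open('w14.pkl','rb'))
print(W2R(onz(w,(200+312/4.6,95+363/4.6),.02)).round(4))
q=onz(w,(200+545/4.6,95+234/4.6),.2433);print(W2R(q).round(4))
```

```text
[ 0.0001 -0.09    0.02  ]
[-0.0513 -0.0318  0.2433]
```

Call:
arm_command:
  steps:
    - [[0,0,0],[0.0014,0.005,-0.0013],0]
    - [[0,0,0],[0,0.02,0],0]
    - [[0,0,0],[0,0.025,0],0]
    - [[0,0,0],[0,0.022,0],0]
    - [[0,0,0],[0,0,0],0]

```text
time_s: 26.2
ee_pos: [0.5858, 0.1228, 0.1699]
ee_rot: [[0.123, -0.009, -0.992], [0.992, -0.001, 0.123], [-0.002, -1.0, 0.009]]
force: [-0.7, -0.1, -3.3]
width: 0.0117
```

Run:
```python
from look import *
look('w15')
t=cv2.imread('pics/w15.png');crop(t,240,70,400,230,3.75,'pics/w15b.png')
print(W2R(bot.state()['ee_pos']))
```

```text
26.35 [0.5897 0.1237 0.1754] w 0.0115 F [ 0.1  0.1 -2.5]
[ 0.00282579 -0.02910713  0.17536009]
```

View pics/w15b.png

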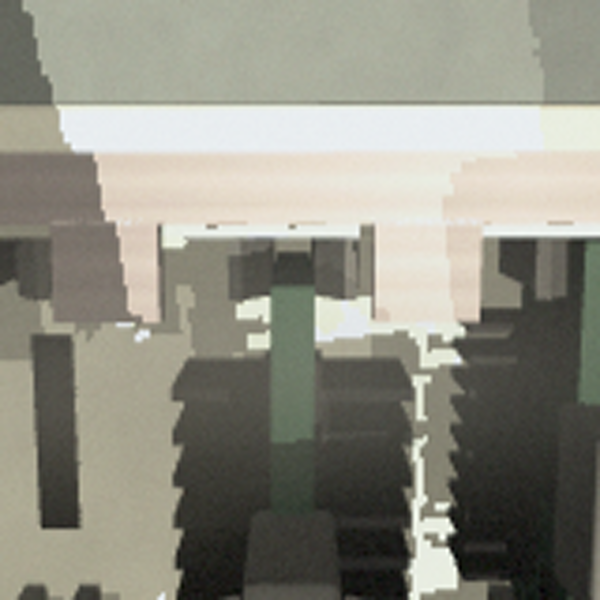

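Aligned: plate at column 292, midway between the guide lips (≈250 and ≈335). Descend.

Call:
arm_command:
  steps:
    - [[0,0,0],[-0.0005,0.01,0],0]
    - [[0,0,0],[0,0.012,0],0]
    - [[0,0,0],[0,0.012,0],0]
    - [[0,0,0],[0,0.012,0],0]
    - [[0,0,0],[0,0,0],0]

```text
time_s: 26.85
ee_pos: [0.5873, 0.1237, 0.1258]
ee_rot: [[0.121, -0.003, -0.993], [0.993, -0.0, 0.121], [-0.001, -1.0, 0.003]]
force: [0.1, -0.6, -2.2]
width: 0.0117
```

Call:
arm_command:
  steps:
    - [[0,0,0],[0,0.01,0],0]
    - [[0,0,0],[0,0.01,0],0]
    - [[0,0,0],[0,0.01,0],0]
    - [[0,0,0],[0,0.004,0],0]
    - [[0,0,0],[0,0.001,0],0]

```text
time_s: 27.35
ee_pos: [0.5902, 0.1239, 0.0945]
ee_rot: [[0.122, 0.003, -0.993], [0.993, 0.0, 0.122], [0.0, -1.0, -0.003]]
force: [-2.0, 0.0, 8.1]
width: 0.012
```

Call:
arm_command:
  steps:
    - [[0,0,0],[0,0.001,0],0]
    - [[0,0,0],[0,0,0],0]
    - [[0,0,0],[0,0,0],0]
    - [[0,0,0],[0,0,0],0]
    - [[0,0,0],[0,0,0],0]

```text
time_s: 27.85
ee_pos: [0.5903, 0.1238, 0.0944]
ee_rot: [[0.122, 0.003, -0.993], [0.993, 0.0, 0.122], [0.0, -1.0, -0.003]]
force: [-2.5, -0.6, 8.2]
width: 0.0115
```

Call:
arm_command:
  steps:
    - [[0,0,0],[0,0,0],0.35]
    - [[0,0,0],[0,0,0],0.35]
    - [[0,0,0],[0,0,0],0.35]
    - [[0,0,0],[0,-0.01,0],0.35]
    - [[0,0,0],[0,-0.03,0],0.35]

```text
time_s: 28.35
ee_pos: [0.5859, 0.1236, 0.1295]
ee_rot: [[0.122, -0.008, -0.993], [0.993, -0.001, 0.122], [-0.001, -1.0, 0.007]]
force: [0.5, 1.5, 0.4]
width: 0.0329
```

Call:
arm_command:
  steps:
    - [[0,0,0],[0,-0.045,0],0.35]
    - [[0,0,0],[0,-0.045,0],0.35]
    - [[0,0,0],[0,-0.045,0],0.35]
    - [[0,0,0],[-0.02,-0.015,0],0.5]
    - [[0,0,0],[-0.03,0,0],0.5]

```text
time_s: 28.85
ee_pos: [0.5852, 0.075, 0.2882]
ee_rot: [[0.119, 0.01, -0.993], [0.993, 0.0, 0.119], [0.001, -1.0, -0.01]]
force: [0.1, -0.5, -0.8]
width: 0.0449
```

Run:
```python
from look import *
look('w16')
im=np.ascontiguousarray(bot.capture('top')[:,:,::-1]);crop(im,180,100,500,300,2.5,'pics/t16.png')
plan((.45,-.314,.19),np.pi/2-.3)
```

```text
29.0 [0.5829 0.0732 0.2835] w 0.0471 F [ 0.3 -0.1 -0.5]
t 29.05 pos [0.5827 0.074  0.2828] F [-0.5 -0.1  0.1] w 0.0469 turn deg(tool) [ 0.02 10.14  0.04] shift tool mm [-409.9   92.8   12.1]
```

View pics/w16.png

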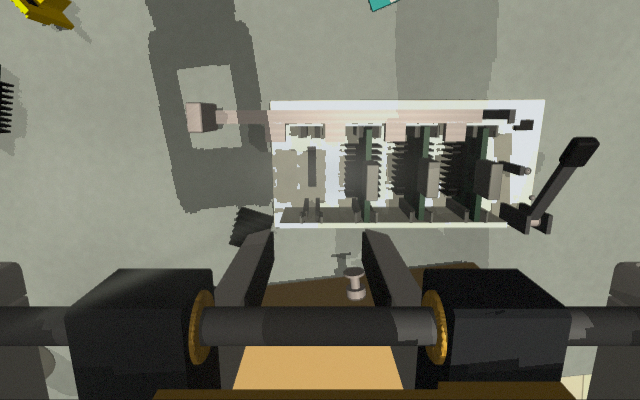

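View pics/t16.png

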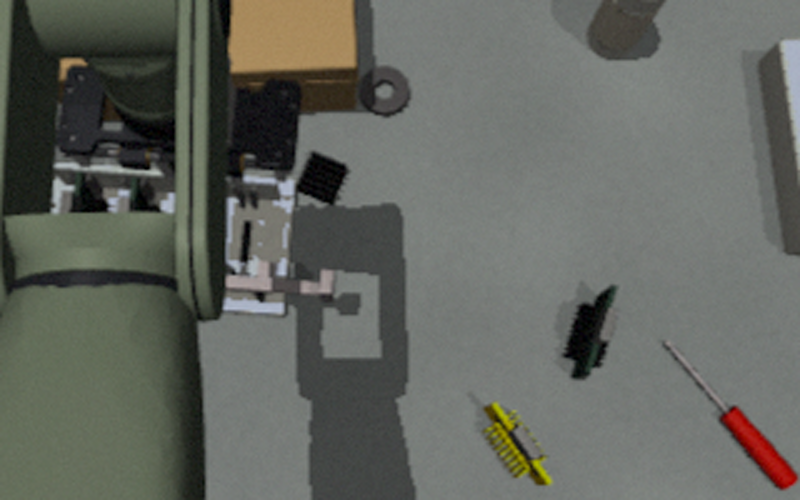

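Run:
```python
from h import *
plan((.45,-.314,.19),np.pi/2-.42)
```

```text
t 29.05 pos [0.5827 0.074  0.2828] F [-0.5 -0.1  0.1] w 0.0469 turn deg(tool) [ 0.02 17.01  0.04] shift tool mm [-408.4   92.8  -37. ]
```

Call:
arm_command:
  steps:
    - [[0,8.5,0],[0,0,0],0.5]
    - [[0,8.5,0],[0,0,0],0.5]
    - [[0,0,0],[-0.025,0,-0.002],0.5]
    - [[0,0,0],[-0.04,0,-0.004],0.5]
    - [[0,0,0],[-0.045,0,-0.004],0.5]

```text
time_s: 29.55
ee_pos: [0.5468, -0.0294, 0.2817]
ee_rot: [[0.403, -0.001, -0.915], [0.915, 0.001, 0.403], [0.0, -1.0, 0.001]]
force: [-1.2, 0.5, -0.2]
width: 0.0472
```

Call:
arm_command:
  steps:
    - [[0,0,0],[-0.045,0,-0.004],0.5]
    - [[0,0,0],[-0.045,0,-0.004],0.5]
    - [[0,0,0],[-0.045,0,-0.004],0.5]
    - [[0,0,0],[-0.045,0,-0.004],0.5]
    - [[0,0,0],[-0.045,0,-0.004],0.5]

```text
time_s: 30.05
ee_pos: [0.4736, -0.2445, 0.282]
ee_rot: [[0.405, -0.0, -0.914], [0.914, 0.001, 0.405], [0.001, -1.0, 0.0]]
force: [0.7, -0.6, 0.2]
width: 0.0467
```

Call:
arm_command:
  steps:
    - [[0,0,0],[-0.04,0.015,-0.004],0.5]
    - [[0,0,0],[-0.025,0.025,-0.002],0.5]
    - [[0,0,0],[-0.008,0.03,-0.001],0.5]
    - [[0,0,0],[0,0.022,0],0.5]
    - [[0,0,0],[0,0,0],0.5]

```text
time_s: 30.55
ee_pos: [0.4487, -0.311, 0.1859]
ee_rot: [[0.406, -0.006, -0.914], [0.914, 0.007, 0.406], [0.004, -1.0, 0.009]]
force: [-0.8, 0.4, -0.0]
width: 0.0472
```

Run:
```python
from look import *
look('w17')
t=cv2.imread('pics/w17.png');crop(t,265,120,375,265,5,'pics/w17a.png')
```

```text
30.7 [ 0.4517 -0.3134  0.1914] w 0.0469 F [-0.3 -0.5  1.2]
```

View pics/w17a.png

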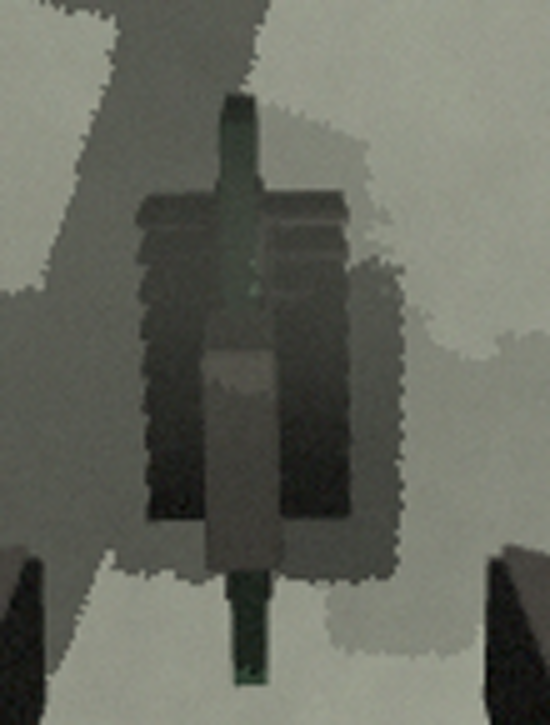

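Run:
```python
from look import *
card('w17',(265,120),5,(239,115),(251,685),(240,351),(244,571))
```

```text
c [ 0.4557 -0.3193  0.07  ] len 0.1016 yaw -0.4
c [ 0.4559 -0.3197  0.102 ] len 0.0356 yaw -0.4033
```

Call:
arm_command:
  steps:
    - [[0,-1,0],[-0.004,0.02,-0.006],0.4]
    - [[0,0,0],[0,0.035,0],0.4]
    - [[0,0,0],[0,0.035,0],0.4]
    - [[0,0,0],[0,0.02,0],0.4]
    - [[0,0,0],[0,0.009,0],0.4]

```text
time_s: 31.2
ee_pos: [0.4548, -0.319, 0.0709]
ee_rot: [[0.39, -0.001, -0.921], [0.921, 0.001, 0.39], [0.0, -1.0, 0.001]]
force: [-0.0, 0.2, -0.5]
width: 0.0379
```

Call:
arm_command:
  steps:
    - [[0,0,0],[0,0,0],0]
    - [[0,0,0],[0,0,0],0]
    - [[0,0,0],[0,0,0],0]
    - [[0,0,0],[0,0,0],0]
    - [[0,0,0],[0,0,0],0]

```text
time_s: 31.7
ee_pos: [0.4556, -0.3204, 0.0731]
ee_rot: [[0.39, 0.002, -0.921], [0.921, -0.002, 0.39], [-0.001, -1.0, -0.003]]
force: [0.3, 1.2, 4.7]
width: 0.0119
```

Call:
arm_command:
  steps:
    - [[0,0,0],[0,-0.01,0],0]
    - [[0,0,0],[0,-0.03,0],0]
    - [[0,0,0],[0,-0.045,0],0]
    - [[0,0,0],[0,-0.045,0],0]
    - [[0,0,0],[0,-0.045,0],0]

```text
time_s: 32.2
ee_pos: [0.4537, -0.3192, 0.2479]
ee_rot: [[0.391, -0.001, -0.921], [0.921, 0.001, 0.391], [0.0, -1.0, 0.001]]
force: [1.7, -0.6, -1.7]
width: 0.0119
```

Run:
```python
from h import *
plan(R2W((0.0,-.09,.25)),np.pi/2+YAW)
```

```text
t 32.2 pos [ 0.4537 -0.3192  0.2479] F [ 1.7 -0.6 -1.7] w 0.0119 turn deg(tool) [ -0.08 -15.99   0.03] shift tool mm [395.2  -2.1 -78.2]
```

Call:
arm_command:
  steps:
    - [[0,-8,0],[0,0,0],0]
    - [[0,-8,0],[0,0,0],0]
    - [[0,0,0],[0.02,0,-0.004],0]
    - [[0,0,0],[0.035,0,-0.007],0]
    - [[0,0,0],[0.045,0,-0.009],0]

```text
time_s: 32.7
ee_pos: [0.4859, -0.2229, 0.2463]
ee_rot: [[0.125, -0.001, -0.992], [0.992, -0.0, 0.125], [-0.0, -1.0, 0.001]]
force: [-0.1, -0.4, -2.1]
width: 0.0119
```

Call:
arm_command:
  steps:
    - [[0,0,0],[0.045,0,-0.009],0]
    - [[0,0,0],[0.045,0,-0.009],0]
    - [[0,0,0],[0.045,0,-0.009],0]
    - [[0,0,0],[0.045,0,-0.009],0]
    - [[0,0,0],[0.045,0,-0.009],0]

```text
time_s: 33.2
ee_pos: [0.5582, -0.0032, 0.2464]
ee_rot: [[0.122, -0.001, -0.993], [0.993, -0.0, 0.122], [-0.0, -1.0, 0.001]]
force: [0.5, 0.0, -2.6]
width: 0.0116
```

Call:
arm_command:
  steps:
    - [[0,0,0],[0.035,0,-0.007],0]
    - [[0,0,0],[0.023,0,-0.004],0]
    - [[0,0,0],[0.012,0,-0.002],0]
    - [[0,0,0],[0,0,0],0]
    - [[0,0,0],[0,0,0],0]

```text
time_s: 33.7
ee_pos: [0.5795, 0.062, 0.2462]
ee_rot: [[0.122, -0.001, -0.993], [0.993, -0.001, 0.122], [-0.001, -1.0, 0.001]]
force: [-0.1, -1.1, -3.5]
width: 0.0116
```

Run:
```python
from look import *
look('w18')
plan(R2W((0.0,-.09,.172)),np.pi/2+YAW);print(W2R(bot.state()['ee_pos']).round(4))
t=cv2.imread('pics/w18.png');crop(t,240,95,410,245,4.6,'pics/w18b.png')
```

```text
33.85 [0.5797 0.0615 0.2464] w 0.0119 F [-0.1  0.  -2.2]
t 33.85 pos [0.5797 0.0615 0.2464] F [-0.1  0.  -2.2] w 0.0119 turn deg(tool) [-0.02 -0.09 -0.03] shift tool mm [ 2.  74.4  0.5]
[ 0.0005 -0.092   0.2464]
```

View pics/w18b.png

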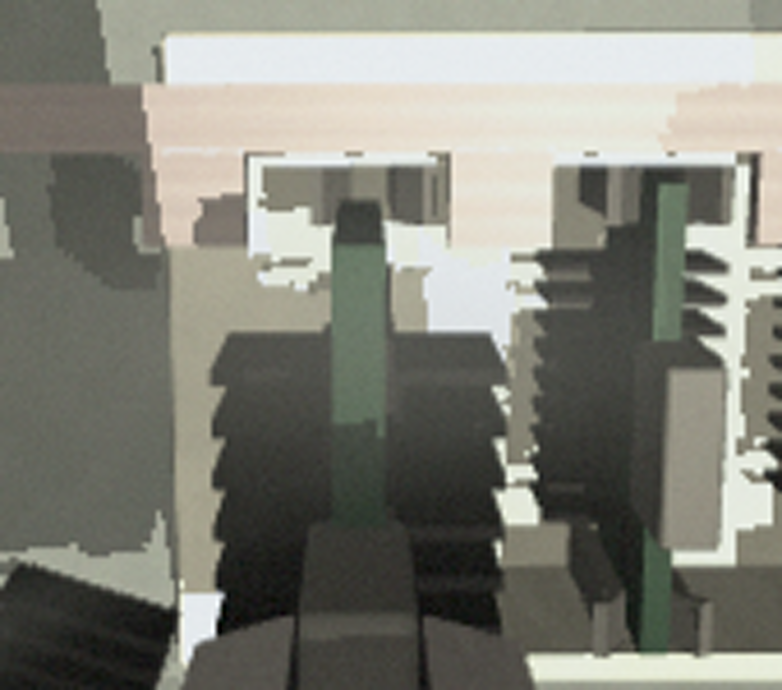

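Run:
```python
from look import *
w=pickle.load(open('w18.pkl','rb'))
q=onz(w,(240+360/4.6,95+243/4.6),.2433);print(W2R(q).round(4))
```

```text
[-0.0506 -0.0928  0.2433]
```

Call:
arm_command:
  steps:
    - [[0,0,0],[0.0018,0.005,-0.0006],0]
    - [[0,0,0],[0,0.02,0],0]
    - [[0,0,0],[0,0.025,0],0]
    - [[0,0,0],[0,0.022,0],0]
    - [[0,0,0],[0,0,0],0]

```text
time_s: 34.35
ee_pos: [0.5775, 0.0642, 0.1701]
ee_rot: [[0.122, -0.009, -0.992], [0.992, 0.0, 0.122], [-0.001, -1.0, 0.009]]
force: [-1.1, -0.6, -2.0]
width: 0.0115
```

Run:
```python
from look import *
look('w19')
t=cv2.imread('pics/w19.png');crop(t,240,70,400,230,3.75,'pics/w19b.png')
print(W2R(bot.state()['ee_pos']))
```

```text
34.5 [0.5815 0.0643 0.1755] w 0.0118 F [ 0.6 -0.7 -2.4]
[ 0.00190295 -0.08906214  0.17545533]
```

View pics/w19b.png

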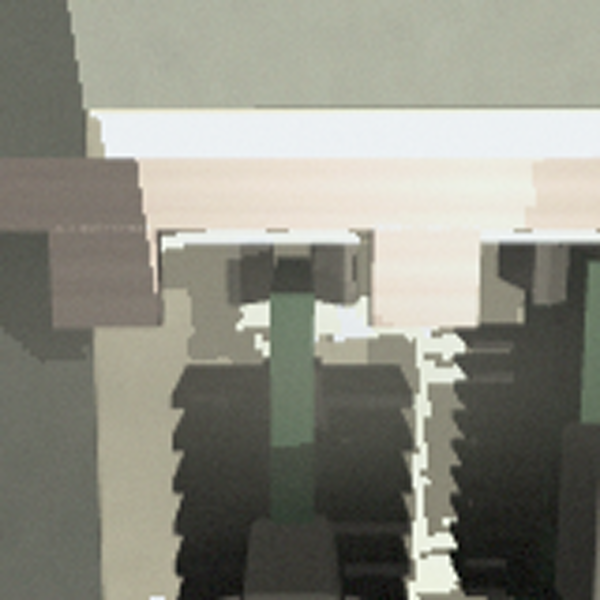

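Aligned again (plate column 292, lips 250/335). Descend.

Call:
arm_command:
  steps:
    - [[0,0,0],[-0.0005,0.01,0],0]
    - [[0,0,0],[0,0.012,0],0]
    - [[0,0,0],[0,0.012,0],0]
    - [[0,0,0],[0,0.012,0],0]
    - [[0,0,0],[0,0,0],0]

```text
time_s: 35.0
ee_pos: [0.5817, 0.0646, 0.1337]
ee_rot: [[0.121, 0.003, -0.993], [0.993, 0.0, 0.121], [0.001, -1.0, -0.003]]
force: [-9.1, 1.0, 20.3]
width: 0.0113
```

Call:
arm_command:
  steps:
    - [[0,0,0],[0,0.01,0],0]
    - [[0,0,0],[0,0.01,0],0]
    - [[0,0,0],[0,0.01,0],0]
    - [[0,0,0],[0,0.004,0],0]
    - [[0,0,0],[0,0.002,0],0]

```text
time_s: 35.5
ee_pos: [0.5971, 0.0627, 0.1126]
ee_rot: [[0.122, 0.037, -0.992], [0.993, -0.003, 0.122], [0.001, -0.999, -0.038]]
force: [-7.1, -3.2, 58.1]
width: 0.0055
```

Call:
arm_command:
  steps:
    - [[0,0,0],[0,0.001,0],0]
    - [[0,0,0],[0,0,0],0]
    - [[0,0,0],[0,0,0],0]
    - [[0,0,0],[0,0,0],0]
    - [[0,0,0],[0,0,0],0]

```text
time_s: 36.0
ee_pos: [0.5975, 0.0626, 0.1121]
ee_rot: [[0.122, 0.039, -0.992], [0.993, -0.003, 0.122], [0.002, -0.999, -0.039]]
force: [-7.0, -1.8, 56.5]
width: 0.0058
```

Run:
```python
from look import *
look('w20')
s=np.ascontiguousarray(bot.capture('side')[:,:,::-1]);crop(s,240,190,360,345,3.8,'pics/s20.png')
print(W2R(bot.state()['ee_pos']))
```

```text
36.15 [0.5975 0.0627 0.1121] w 0.0061 F [-6.1 -1.8 56.5]
[ 0.01796683 -0.08873808  0.1120412 ]
```

View pics/w20.png

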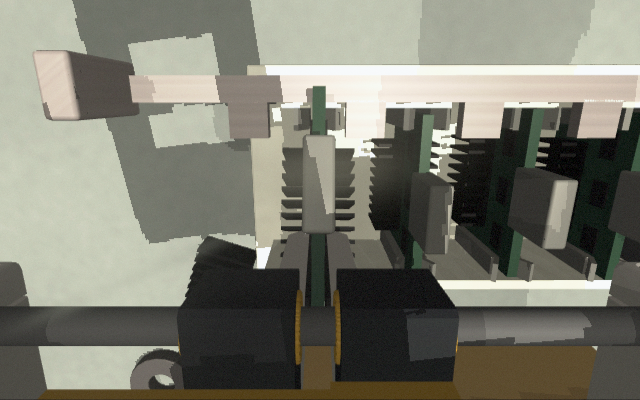

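View pics/s20.png

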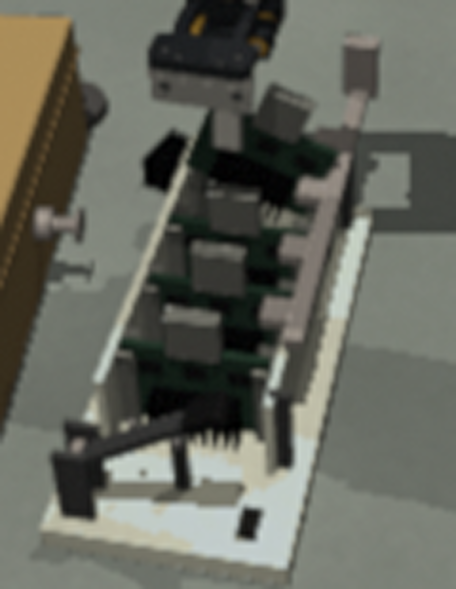

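Call:
arm_command:
  steps:
    - [[0,0,0],[0,-0.008,0],0]
    - [[0,0,0],[0,-0.006,0],0]
    - [[0,0,0],[0,0,0],0]
    - [[0,0,0],[0,0,0],0]
    - [[0,0,0],[0,0,0],0]

```text
time_s: 36.7
ee_pos: [0.5952, 0.0632, 0.1142]
ee_rot: [[0.123, 0.034, -0.992], [0.992, -0.001, 0.123], [0.003, -0.999, -0.033]]
force: [17.4, -0.6, 7.0]
width: 0.0054
```

Call:
arm_command:
  steps:
    - [[0,0,0],[0,0,-0.006],0]
    - [[0,0,0],[0,-0.001,-0.004],0]
    - [[0,0,0],[0,0,0],0]
    - [[0,0,0],[0,0,0],0]
    - [[0,0,0],[0,0,0],0]

```text
time_s: 37.2
ee_pos: [0.5963, 0.063, 0.1132]
ee_rot: [[0.121, 0.013, -0.993], [0.993, -0.0, 0.121], [0.001, -1.0, -0.013]]
force: [-1.7, -0.1, 18.5]
width: 0.0057
```

Now open and rise clear.

Call:
arm_command:
  steps:
    - [[0,0,0],[0,-0.005,0],0.35]
    - [[0,0,0],[0,0,0],0.35]
    - [[0,0,0],[0,0,0],0.35]
    - [[0,0,0],[0,-0.02,0],0.35]
    - [[0,0,0],[0,-0.03,0],0.35]

```text
time_s: 37.7
ee_pos: [0.5878, 0.063, 0.1582]
ee_rot: [[0.122, -0.008, -0.993], [0.993, 0.0, 0.122], [-0.001, -1.0, 0.008]]
force: [0.3, -0.2, 0.0]
width: 0.033
```

Call:
arm_command:
  steps:
    - [[0,0,0],[0,-0.03,0],0.4]
    - [[0,0,0],[0,-0.03,0],0.4]
    - [[0,0,0],[0,0,0],0.4]
    - [[0,0,0],[0,0,0],0.4]
    - [[0,0,0],[0,0,0],0.4]

```text
time_s: 38.2
ee_pos: [0.5892, 0.0629, 0.2189]
ee_rot: [[0.122, -0.004, -0.993], [0.993, 0.0, 0.122], [-0.0, -1.0, 0.004]]
force: [-0.2, 0.2, -0.6]
width: 0.038
```

Run:
```python
from look import *
look('w21')
s=np.ascontiguousarray(bot.capture('side')[:,:,::-1]);crop(s,240,190,360,345,3.8,'pics/s21.png')
t=cv2.imread('pics/w21.png');crop(t,220,60,420,270,2.8,'pics/w21b.png')
print(W2R(bot.state()['ee_pos']))
```

```text
38.35 [0.5894 0.063  0.2192] w 0.0372 F [ 0.3  0.  -0.1]
[ 0.0102252  -0.08937746  0.21961803]
```

View pics/w21b.png

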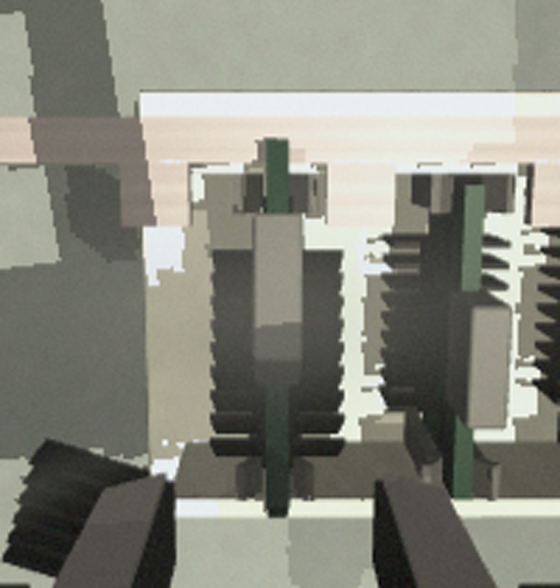

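View pics/s21.png

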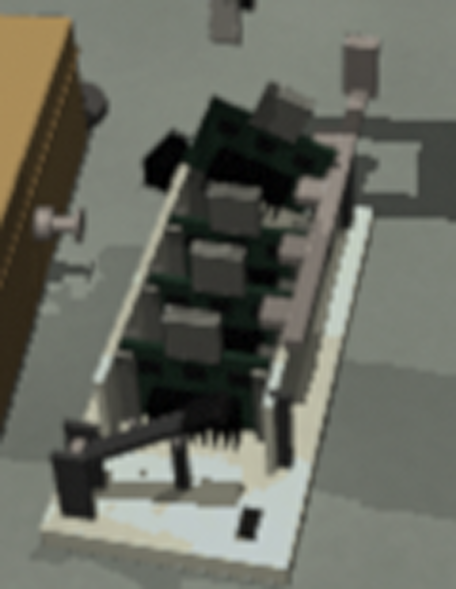

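Run:
```python
from look import *
w=pickle.load(open('w18.pkl','rb'))
for p in ((672,182),(655,652)):
    print(W2R(onz(w,(240+p[0]/4.6,95+p[1]/4.6),.09)).round(4))
w=pickle.load(open('w16.pkl','rb'))
t=cv2.imread('pics/w16.png');crop(t,330,110,530,240,4,'pics/w16b.png')
w=pickle.load(open('w21.pkl','rb'))
t=cv2.imread('pics/w21.png');crop(t,290,90,350,250,4,'pics/w21c.png')
```

```text
[-0.0485 -0.0298  0.09  ]
[ 0.0514 -0.0292  0.09  ]
```

View pics/w16b.png

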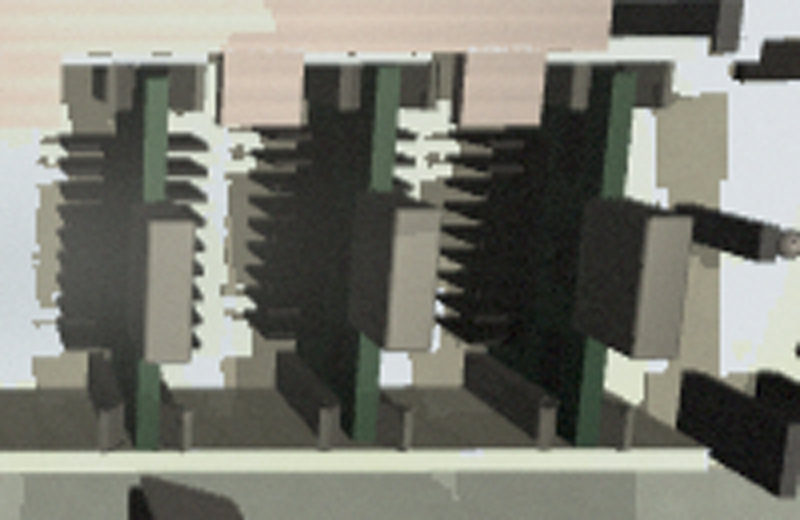

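View pics/w21c.png

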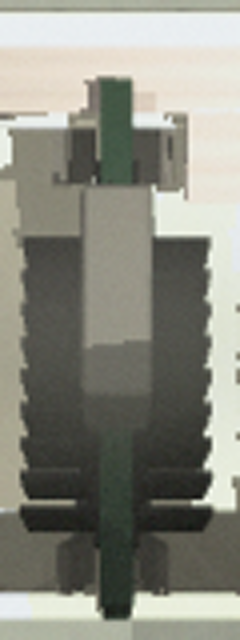

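Run:
```python
from look import *
w=pickle.load(open('w21.pkl','rb'));s=bot.camera_model('side')
S=lambda x,y:(240+x/3.8,190+y/3.8)
W=lambda x,y:(290+x/4,90+y/4)
A=W2R(tri((w,W(117,612)),(s,S(213,97))));B=W2R(tri((w,W(116,80)),(s,S(335,153))))
print(A.round(4),B.round(4),np.linalg.norm(A-B),np.degrees(np.arctan2(A[2]-B[2],A[0]-B[0])))
G1=W2R(tri((w,W(117,392)),(s,S(274,84))));G2=W2R(tri((w,W(117,187)),(s,S(312,104))));print(G1.round(4),G2.round(4))
# reproject seated card check: front/rear tops slot1
print('side px of tab', proj(s,R2W((-.0615,-.19,.145))))
```

```text
[ 0.03   -0.0894  0.1532] [-0.0616 -0.0896  0.1129] 0.10012254439770518 23.773752870118116
[-0.0146 -0.0898  0.1704] [-0.0443 -0.0897  0.1558]
side px of tab [334.19438862 199.79358306]
```

Call:
arm_command:
  steps:
    - [[-8,0,0],[0,0,0],0.4]
    - [[-8,0,0],[0,0,0],0.4]
    - [[-8,0,0],[0,0,0.015],0.4]
    - [[0,0,0],[0,0,0.022],0.4]
    - [[0,0,0],[0,0,0.022],0.4]

```text
time_s: 38.9
ee_pos: [0.5335, 0.0699, 0.1972]
ee_rot: [[0.121, 0.401, -0.908], [0.993, -0.049, 0.111], [-0.0, -0.915, -0.404]]
force: [-0.3, -0.7, -0.2]
width: 0.0375
```

Run:
```python
from look import *
look('w22')
st=bot.state();print(W2R(st['ee_pos']),st['ee_rot'].round(3))
s=np.ascontiguousarray(bot.capture('side')[:,:,::-1]);crop(s,240,170,360,345,3.4,'pics/s22.png')
```

```text
39.05 [0.5352 0.0698 0.1984] w 0.0376 F [1.4 0.7 0.3]
[-0.04468116 -0.08925816  0.19836542] [[ 0.121  0.402 -0.908]
 [ 0.993 -0.049  0.11 ]
 [-0.    -0.914 -0.405]]
```

View pics/w22.png

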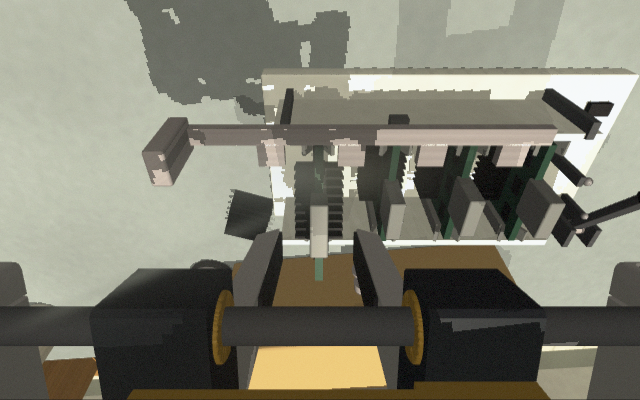

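View pics/s22.png

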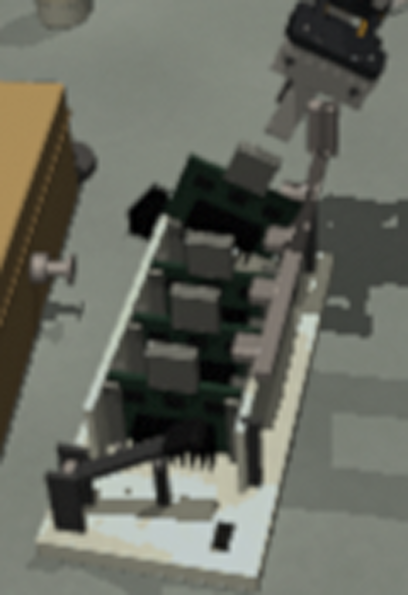

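Run:
```python
from look import *
w=pickle.load(open('w22.pkl','rb'));st=bot.state();R=st['ee_rot'];p=st['ee_pos']
for d in (.03,.037,.045):
  print(d,[proj(w,p+R[:,1]*d+R[:,2]*e).round(1) for e in (-.018,0,.018)])
t=cv2.imread('pics/w22.png');crop(t,280,130,360,290,5,'pics/w22b.png')
```

```text
0.03 [array([319.6, 262.7]), array([319.6, 235.5]), array([319.7, 207.2])]
0.037 [array([319.5, 258.4]), array([319.6, 231.9]), array([319.7, 204.4])]
0.045 [array([319.5, 253.8]), array([319.5, 228. ]), array([319.6, 201.4])]
```

View pics/w22b.png

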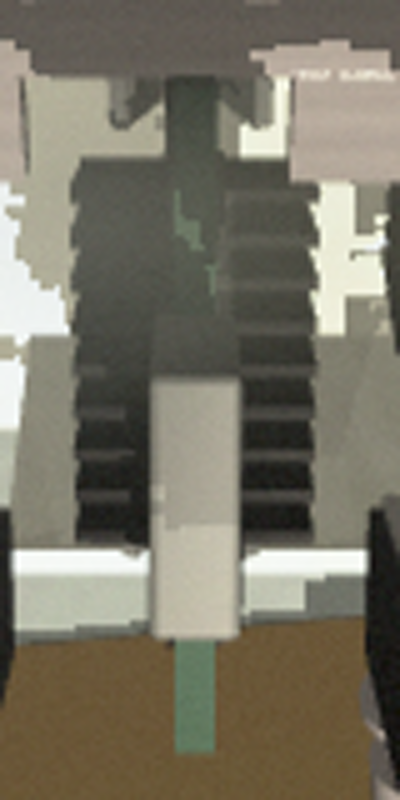

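Call:
arm_command:
  steps:
    - [[0,0,0],[0,0.015,0],0.4]
    - [[0,0,0],[0,0.02,0],0.4]
    - [[0,0,0],[0,0.02,0],0.4]
    - [[0,0,0],[0,0.011,0],0.4]
    - [[0,0,0],[0,0,0],0.4]

```text
time_s: 39.6
ee_pos: [0.5635, 0.066, 0.1377]
ee_rot: [[0.122, 0.401, -0.908], [0.993, -0.05, 0.111], [-0.0, -0.915, -0.404]]
force: [-0.7, 0.2, -0.1]
width: 0.0375
```

Call:
arm_command:
  steps:
    - [[0,0,0],[0,0,0],0]
    - [[0,0,0],[0,0,0],0]
    - [[0,0,0],[0,0,0],0]
    - [[0,0,0],[0,0,0],0]
    - [[0,0,0],[0,0,0],0]

```text
time_s: 40.1
ee_pos: [0.5636, 0.0663, 0.1401]
ee_rot: [[0.121, 0.405, -0.906], [0.993, -0.05, 0.111], [0.0, -0.913, -0.408]]
force: [-0.4, -0.2, 1.6]
width: 0.0122
```

Call:
arm_command:
  steps:
    - [[0,0,0],[0,-0.009,-0.004],0]
    - [[0,0,0],[0,-0.013,-0.006],0]
    - [[0,0,0],[0,-0.018,-0.008],0]
    - [[0,0,0],[0,-0.018,-0.008],0]
    - [[0,0,0],[0,-0.018,-0.008],0]

```text
time_s: 40.6
ee_pos: [0.562, 0.0664, 0.2225]
ee_rot: [[0.121, 0.401, -0.908], [0.993, -0.049, 0.111], [-0.0, -0.915, -0.404]]
force: [0.5, 1.2, -1.3]
width: 0.012
```

Call:
arm_command:
  steps:
    - [[0,0,0],[0,-0.02,-0.009],0]
    - [[0,0,0],[0,-0.01,-0.005],0]
    - [[8,0,0],[0,0,0],0]
    - [[8,0,0],[0,0,0],0]
    - [[8,0,0],[0,0,0],0]

```text
time_s: 41.1
ee_pos: [0.5635, 0.0664, 0.2567]
ee_rot: [[0.121, -0.004, -0.993], [0.993, 0.001, 0.121], [0.0, -1.0, 0.004]]
force: [0.3, 0.6, -2.1]
width: 0.0119
```

Run:
```python
from look import *
look('w23')
plan(R2W((0.0,-.09,.25)),np.pi/2+YAW);print(W2R(bot.state()['ee_pos']).round(4))
s=np.ascontiguousarray(bot.capture('side')[:,:,::-1]);crop(s,240,150,360,345,3,'pics/s23.png')
t=np.ascontiguousarray(bot.capture('top')[:,:,::-1]);cv2.imwrite('pics/t23.png',t)
```

```text
41.25 [0.5647 0.0657 0.2531] w 0.0119 F [-0.6  0.5 -2.8]
t 41.25 pos [0.5647 0.0657 0.2531] F [-0.6  0.5 -2.8] w 0.0119 turn deg(tool) [-0.14 -0.03 -0.02] shift tool mm [ -0.3   3.1 -15. ]
[-0.015  -0.0897  0.2531]
```

View pics/w23.png

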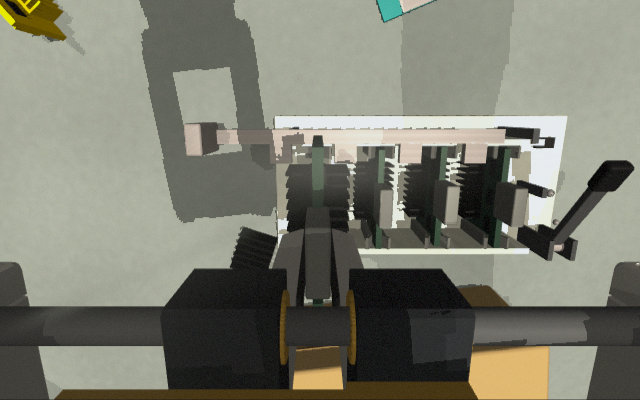

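View pics/s23.png

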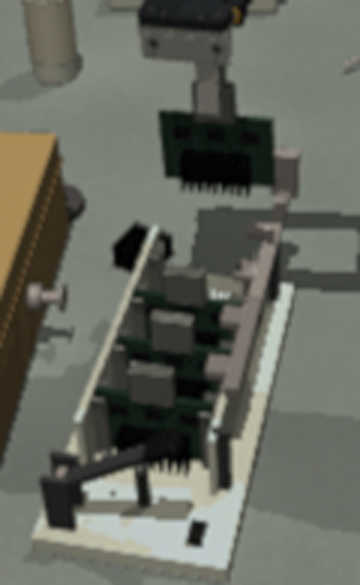

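Run:
```python
from look import *
s=np.ascontiguousarray(bot.capture('side')[:,:,::-1]);cv2.imwrite('pics/s24.png',s);crop(s,285,175,345,225,10,'pics/s24a.png')
t=cv2.imread('pics/w23.png');crop(t,280,120,360,220,6,'pics/w23b.png')
```

```text
(no output)
```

View pics/s24a.png

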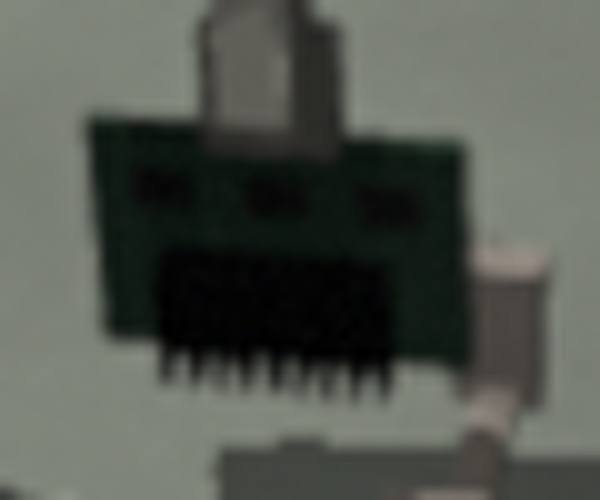

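View pics/w23b.png

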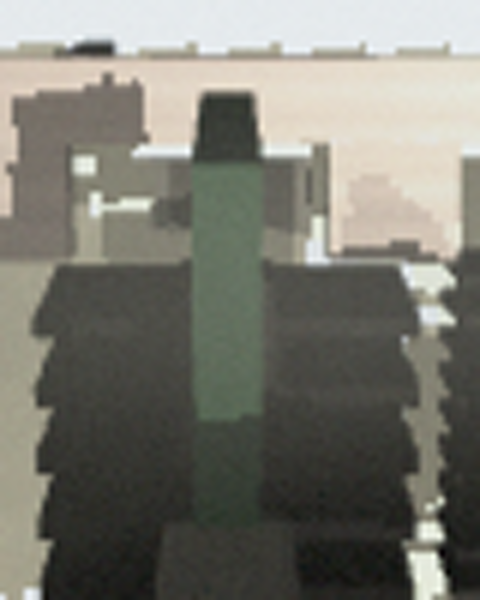

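```bash
cat >> look.py <<'E'
def ony(cm,px,y):
    e,d=ray(cm,px);e=W2R(e);d=W2R(d+O);return e+d*(y-e[1])/d[1]
E
python3 - <<'E'
from look import *
s=bot.camera_model('side')
P=[ony(s,(285+a/10,175+b/10),-.0867) for a,b in ((90,120),(466,142),(462,362),(108,335))]
for p in P: print(p.round(4))
f=lambda a,b:np.degrees(np.arctan2((a-b)[2],(a-b)[0]))
print('pitch top',f(P[0],P[1]),'bottom',f(P[3],P[2]))
w=pickle.load(open('w23.pkl','rb'))
z=(P[1][2])
print(W2R(onz(w,(280+228/6,120+160/6),.2511)).round(4))
b=onz(w,(280+228/6,120+93/6),.1811);print('front bottom',W2R(b).round(4))
# reference from w18
w=pickle.load(open('w18.pkl','rb'))
print('ref',W2R(onz(w,(240+360/4.6,95+243/4.6),.2443)).round(4),W2R(onz(w,(240+360/4.6,95+200/4.6),.1743)).round(4))
print(W2R(bot.state()['ee_pos']))
E
```

```text
[ 0.0272 -0.0867  0.248 ]
[-0.0714 -0.0867  0.253 ]
[-0.0706 -0.0867  0.1826]
[ 0.0259 -0.0867  0.1785]
pitch top -2.891761625582573 bottom -2.410859985266085
[-0.0652 -0.0908  0.2511]
front bottom [-0.0669 -0.0908  0.1811]
ref [-0.0507 -0.0928  0.2443] [-0.0507 -0.0928  0.1743]
[-0.01717368 -0.0891543   0.25521059]
```

Run:
```python
from look import *
for n,(x,y),z in (('w7',(293,280),.1733),('w11',(292,303),.1755),('w15',(292,285),.1754),('w19',(292,293),.1755)):
    w=pickle.load(open(n+'.pkl','rb'))
    print(n,W2R(onz(w,(240+x/3.75,70+y/3.75),z-.003)).round(4))
    if n!='w7': print('   slit',W2R(onz(w,(240+55/3.75,70+{'w11':442,'w15':430,'w19':430}[n]/3.75),.02)).round(4))
# seated cards from w16
w=pickle.load(open('w16.pkl','rb'))
for a,b in (((155,78),(147,445)),((386,68),(364,440)),((622,70),(587,443))):
    A,B=[W2R(onz(w,(330+p[0]/4,110+p[1]/4),.09)) for p in (a,b)];print('seated',A.round(4),B.round(4))
```

```text
w7 [-0.0509  0.0906  0.1703]
w11 [-0.0505  0.0297  0.1725]
   slit [-0.0001 -0.0307  0.02  ]
w15 [-0.0501 -0.0304  0.1724]
   slit [-0.0004 -0.0907  0.02  ]
w19 [-0.05   -0.0902  0.1725]
   slit [-0.0013 -0.1505  0.02  ]
seated [-0.0483 -0.0303  0.09  ] [ 0.0503 -0.0294  0.09  ]
seated [-0.0507  0.0289  0.09  ] [0.049  0.0298 0.09  ]
seated [-0.0499  0.0894  0.09  ] [0.05   0.0908 0.09  ]
```

Run:
```python
from look import *
def y(n,off,s,a,b,z):
    w=pickle.load(open(n+'.pkl','rb'));A,B=[W2R(onz(w,(off[0]+p[0]/s,off[1]+p[1]/s),z)) for p in (a,b)]
    print(n,A.round(4),B.round(4),'yaw deg',np.degrees(np.arctan2(B[1]-A[1],B[0]-A[0])).round(2))
y('w18',(240,95),4.6,(359,243),(358.5,520),.2433)
y('w14',(200,95),4.6,(545,234),(544,515),.2433)
y('w10',(200,95),4.6,(545,257),(544,530),.2433)
y('w23',(280,120),6,(227.5,160),(227,522),.2501)
```

```text
w18 [-0.0506 -0.0929  0.2433] [-0.0188 -0.093   0.2433] yaw deg -0.2
w14 [-0.0513 -0.0318  0.2433] [-0.0192 -0.0319  0.2433] yaw deg -0.21
w10 [-0.0461  0.0278  0.2433] [-0.0146  0.0277  0.2433] yaw deg -0.22
w23 [-0.0651 -0.0909  0.2501] [-0.0334 -0.0909  0.2501] yaw deg -0.15
```

Call:
arm_command:
  steps:
    - [[-2,0,0],[0.0005,0,-0.008],0]
    - [[0,0,0],[0,0.015,-0.007],0]
    - [[0,0,0],[0,0.02,0],0]
    - [[0,0,0],[0,0.02,0],0]
    - [[0,0,0],[0,0.01,0],0]

```text
time_s: 41.9
ee_pos: [0.5787, 0.0649, 0.1882]
ee_rot: [[0.121, 0.031, -0.992], [0.993, -0.004, 0.121], [-0.0, -1.0, -0.031]]
force: [-0.2, 0.3, -2.3]
width: 0.0118
```

Call:
arm_command:
  steps:
    - [[0,0,0],[0,0.005,0],0]
    - [[0,0,0],[0,0,0],0]
    - [[0,0,0],[0,0,0],0]
    - [[0,0,0],[0,0,0],0]
    - [[0,0,0],[0,0,0],0]

```text
time_s: 42.4
ee_pos: [0.5818, 0.0646, 0.1868]
ee_rot: [[0.122, 0.036, -0.992], [0.993, -0.004, 0.121], [0.0, -0.999, -0.037]]
force: [0.9, -1.1, -2.2]
width: 0.012
```

Run:
```python
from look import *
look('w25')
print(W2R(bot.state()['ee_pos']).round(4))
t=cv2.imread('pics/w25.png');crop(t,270,80,370,200,5,'pics/w25b.png')
s=np.ascontiguousarray(bot.capture('side')[:,:,::-1]);cv2.imwrite('pics/s25.png',s);crop(s,280,190,340,250,10,'pics/s25a.png')
```

```text
42.55 [0.5814 0.0646 0.1862] w 0.0119 F [-0.5  0.4 -1.7]
[ 0.0018 -0.0888  0.1862]
```

View pics/w25.png

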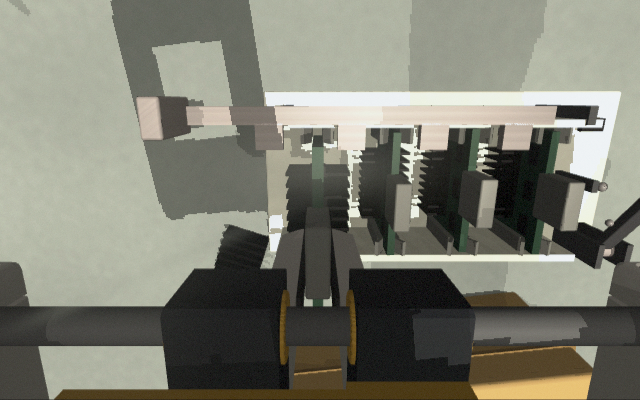

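View pics/w25b.png

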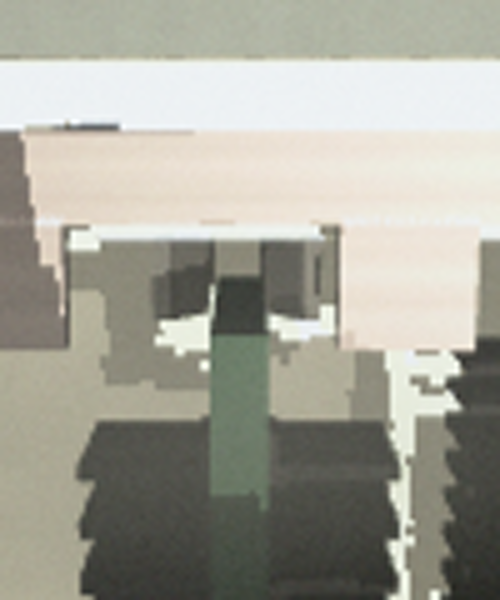

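View pics/s25a.png

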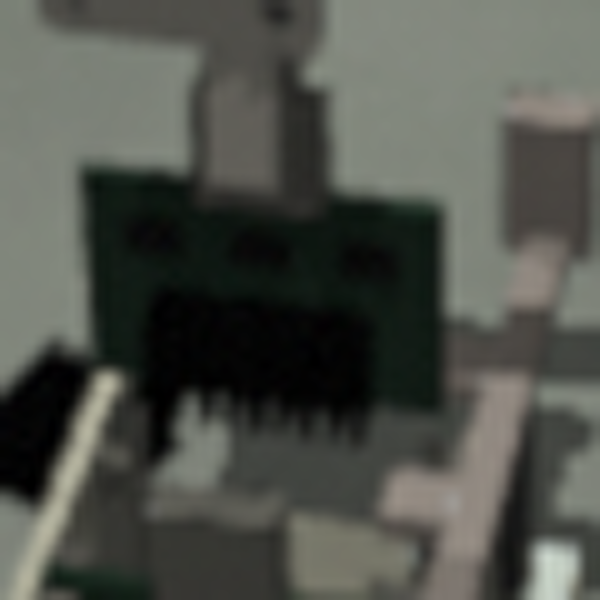

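Run:
```python
from look import *
s=bot.camera_model('side')
P=[ony(s,(280+a/10,190+b/10),-.0867) for a,b in ((82,168),(442,205),(440,408),(97,375))]
for p in P: print(p.round(4))
f=lambda a,b:np.degrees(np.arctan2((a-b)[2],(a-b)[0]))
print('pitch top',f(P[0],P[1]),'bottom',f(P[3],P[2]))
w=pickle.load(open('w25.pkl','rb'));z=.1862-.003
print(W2R(onz(w,(270+239/5,80+333/5),z)).round(4),W2R(onz(w,(270+241/5,80+277/5),z-.07)).round(4))
print('tab',W2R(onz(w,(149,118),.145)).round(4))
print('slit none; base front', W2R(onz(w,(265,93),.02)).round(4))
# side cam check on seated slot3 card top corners
st=cv2.imread('pics/s25.png');crop(st,255,240,335,330,7,'pics/s25b.png')
```

```text
[ 0.0469 -0.0867  0.1814]
[-0.0518 -0.0867  0.1823]
[-0.0507 -0.0867  0.1117]
[ 0.0471 -0.0867  0.1089]
pitch top -0.5259604979623376 bottom -1.6660873878044349
[-0.0497 -0.0898  0.1832] [-0.0487 -0.0895  0.1132]
tab [-0.062  -0.1908  0.145 ]
slit none; base front [-0.0784 -0.1385  0.02  ]
```

View pics/s25b.png

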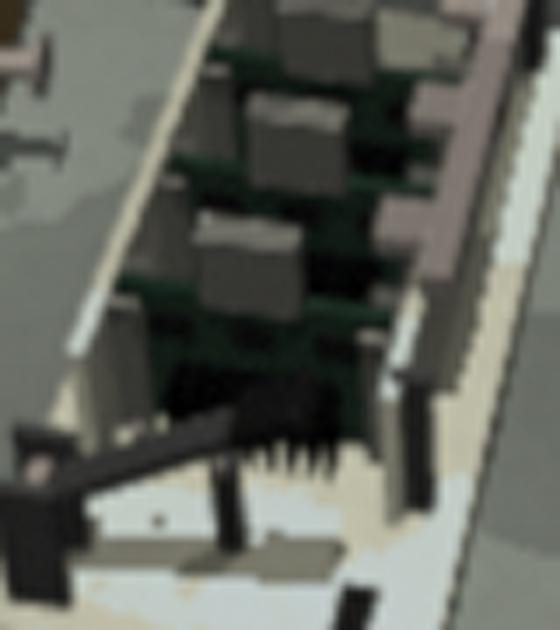

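Call:
arm_command:
  steps:
    - [[0,0,0],[-0.0005,0.004,0.0008],0]
    - [[0,0,0],[0,0.004,0],0]
    - [[0,0,0],[0,0.004,0],0]
    - [[0,0,0],[0,0.003,0],0]
    - [[0,0,0],[0,0,0],0]

```text
time_s: 43.1
ee_pos: [0.5802, 0.0641, 0.1698]
ee_rot: [[0.122, 0.033, -0.992], [0.993, -0.004, 0.121], [-0.0, -0.999, -0.033]]
force: [-0.2, -0.0, -2.9]
width: 0.012
```

Run:
```python
from look import *
print(pickle.load(open('w19.pkl','rb')) and W2R(onz(pickle.load(open('w19.pkl','rb')),(240+292/3.75,70+258/3.75),.1025)).round(4))
look('w26')
print(W2R(bot.state()['ee_pos']).round(4))
t=cv2.imread('pics/w26.png');crop(t,270,80,370,200,5,'pics/w26b.png')
s=np.ascontiguousarray(bot.capture('side')[:,:,::-1]);cv2.imwrite('pics/s26.png',s);crop(s,280,190,340,250,10,'pics/s26a.png')
```

```text
[-0.05   -0.0902  0.1025]
43.25 [0.5809 0.0641 0.1708] w 0.0116 F [ 0.5  0.1 -1.1]
[ 0.0014 -0.0893  0.1708]
```

View pics/w26b.png

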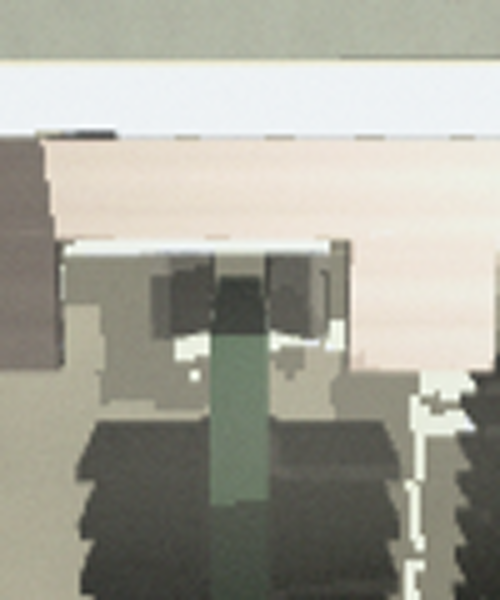

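View pics/s26a.png

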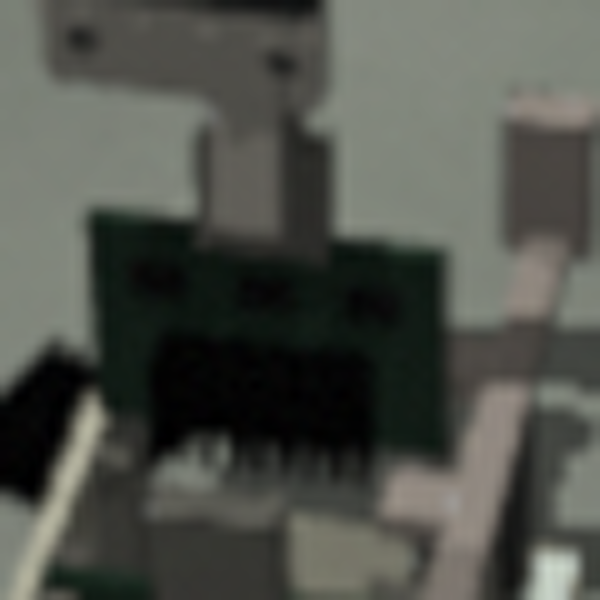

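Run:
```python
from look import *
w=pickle.load(open('w26.pkl','rb'))
for y,z in ((240,.09),(252,.09),(277,.098),(333,.168)): print(y,W2R(onz(w,(270+239/5,80+y/5),z)).round(4))
w=pickle.load(open('w21.pkl','rb'))  # rear wall: top edge rows in w21b crop
for y in (442,498,516): print('rear',y,W2R(onz(w,(220+300/2.8,60+y/2.8),.09)).round(4))
w=pickle.load(open('w16.pkl','rb'))
for y in (55,63,448,470): print('w16',y,W2R(onz(w,(330+400/4,110+y/4),.09)).round(4))
```

```text
240 [-0.054  -0.0904  0.09  ]
252 [-0.0523 -0.0904  0.09  ]
277 [-0.0495 -0.0904  0.098 ]
333 [-0.0505 -0.0903  0.168 ]
rear 442 [ 0.0325 -0.0821  0.09  ]
rear 498 [ 0.0515 -0.082   0.09  ]
rear 516 [ 0.0577 -0.082   0.09  ]
w16 55 [-0.0539  0.0322  0.09  ]
w16 63 [-0.0519  0.0324  0.09  ]
w16 448 [0.0513 0.0398 0.09  ]
w16 470 [0.0576 0.0403 0.09  ]
```

Call:
arm_command:
  steps:
    - [[0.7,0,0],[0,0.001,0.0004],0]
    - [[0,0,0],[0,0.002,0],0]
    - [[0,0,0],[0,0.002,0],0]
    - [[0,0,0],[0,0.002,0],0]
    - [[0,0,0],[0,0.002,0],0]

```text
time_s: 43.8
ee_pos: [0.5805, 0.0642, 0.1614]
ee_rot: [[0.122, 0.022, -0.992], [0.993, -0.003, 0.121], [-0.0, -1.0, -0.022]]
force: [-0.0, 0.0, -2.4]
width: 0.0118
```

Call:
arm_command:
  steps:
    - [[0,0,0],[0,0.002,0],0]
    - [[0,0,0],[0,0.002,0],0]
    - [[0,0,0],[0,0.002,0],0]
    - [[0,0,0],[0,0.002,0],0]
    - [[0,0,0],[0,0.002,0],0]

```text
time_s: 44.3
ee_pos: [0.5809, 0.0641, 0.1516]
ee_rot: [[0.122, 0.023, -0.992], [0.993, -0.003, 0.121], [-0.0, -1.0, -0.023]]
force: [0.8, 0.5, -2.2]
width: 0.0116
```

Call:
arm_command:
  steps:
    - [[0,0,0],[0,0.003,0],0]
    - [[0,0,0],[0,0.003,0],0]
    - [[0,0,0],[0,0.003,0],0]
    - [[0,0,0],[0,0.003,0],0]
    - [[0,0,0],[0,0.003,0],0]

```text
time_s: 44.8
ee_pos: [0.5812, 0.0641, 0.1365]
ee_rot: [[0.122, 0.022, -0.992], [0.993, -0.003, 0.121], [-0.0, -1.0, -0.023]]
force: [0.3, -0.2, -3.2]
width: 0.0116
```

Call:
arm_command:
  steps:
    - [[0,0,0],[0,0.003,0],0]
    - [[0,0,0],[0,0.003,0],0]
    - [[0,0,0],[0,0.003,0],0]
    - [[0,0,0],[0,0.003,0],0]
    - [[0,0,0],[0,0.003,0],0]

```text
time_s: 45.3
ee_pos: [0.5816, 0.0641, 0.1215]
ee_rot: [[0.122, 0.023, -0.992], [0.993, -0.003, 0.121], [0.0, -1.0, -0.023]]
force: [-1.3, 0.2, -1.9]
width: 0.0115
```

Run:
```python
from look import *
look('w27')
t=cv2.imread('pics/w27.png');crop(t,200,60,440,260,3,'pics/w27b.png')
s=np.ascontiguousarray(bot.capture('side')[:,:,::-1]);crop(s,260,190,340,260,8,'pics/s27a.png')
```

```text
45.45 [0.5813 0.0641 0.1214] w 0.0117 F [-0.   0.  -2.1]
```

View pics/w27b.png

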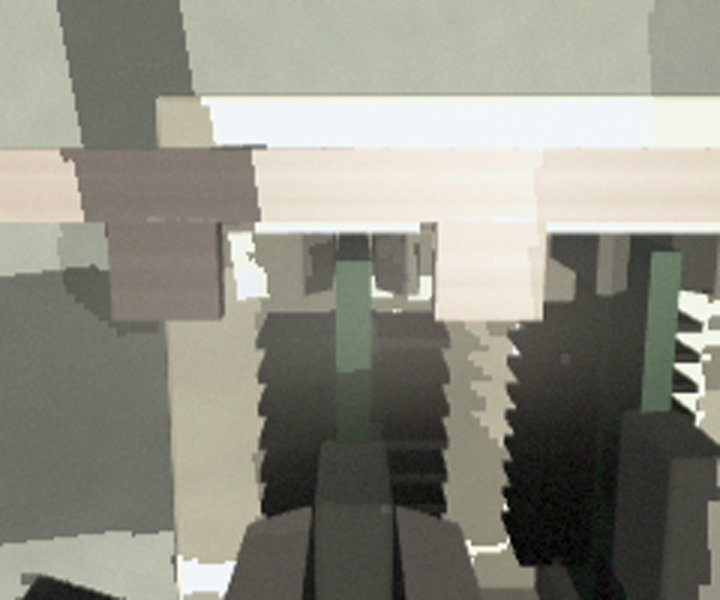

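View pics/s27a.png

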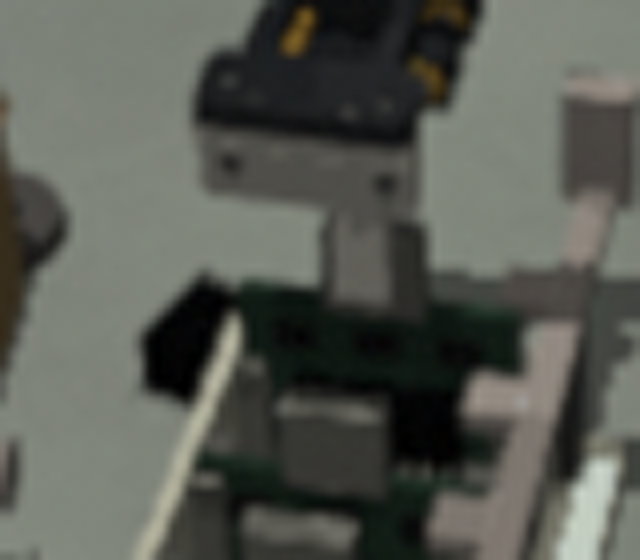

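Sliding straight in. Continue down slowly.

Call:
arm_command:
  steps:
    - [[0,0,0],[0,0.003,0],0]
    - [[0,0,0],[0,0.003,0],0]
    - [[0,0,0],[0,0.003,0],0]
    - [[0,0,0],[0,0.003,0],0]
    - [[0,0,0],[0,0.003,0],0]

```text
time_s: 46.0
ee_pos: [0.5818, 0.064, 0.1064]
ee_rot: [[0.122, 0.022, -0.992], [0.993, -0.003, 0.121], [-0.0, -1.0, -0.022]]
force: [0.0, 0.2, -2.8]
width: 0.0118
```

Call:
arm_command:
  steps:
    - [[0,0,0],[0,0.003,0],0]
    - [[0,0,0],[0,0.003,0],0]
    - [[0,0,0],[0,0.003,0],0]
    - [[0,0,0],[0,0.001,0],0]
    - [[0,0,0],[0,0,0],0]

```text
time_s: 46.5
ee_pos: [0.5819, 0.064, 0.0965]
ee_rot: [[0.121, 0.022, -0.992], [0.993, -0.003, 0.121], [-0.0, -1.0, -0.022]]
force: [0.6, -0.2, -1.6]
width: 0.0119
```

Call:
arm_command:
  steps:
    - [[0,0,0],[0,0.002,0],0]
    - [[0,0,0],[0,0.002,0],0]
    - [[0,0,0],[0,0.001,0],0]
    - [[0,0,0],[0,0.001,0],0]
    - [[0,0,0],[0,0,0],0]

```text
time_s: 47.0
ee_pos: [0.5828, 0.064, 0.0946]
ee_rot: [[0.121, 0.024, -0.992], [0.993, -0.003, 0.121], [-0.0, -1.0, -0.024]]
force: [-8.1, 0.2, 15.2]
width: 0.0118
```

Call:
arm_command:
  steps:
    - [[0,0,0],[0,0,0],0.35]
    - [[0,0,0],[0,0,0],0.35]
    - [[0,0,0],[0,0,0],0.35]
    - [[0,0,0],[0,-0.01,0],0.35]
    - [[0,0,0],[0,-0.025,0],0.35]

```text
time_s: 47.5
ee_pos: [0.5791, 0.0641, 0.1236]
ee_rot: [[0.122, 0.016, -0.992], [0.993, -0.003, 0.122], [-0.001, -1.0, -0.016]]
force: [0.1, 0.6, -0.6]
width: 0.0327
```

Call:
arm_command:
  steps:
    - [[0,0,0],[0,-0.04,0],0.4]
    - [[0,0,0],[0,-0.045,0],0.4]
    - [[1.3,0,0],[0,-0.045,0],0.4]
    - [[0,0,0],[0,-0.02,0],0.4]
    - [[0,0,0],[0,0,0],0.4]

```text
time_s: 48.0
ee_pos: [0.5813, 0.0643, 0.2811]
ee_rot: [[0.122, 0.01, -0.993], [0.993, -0.0, 0.122], [0.001, -1.0, -0.01]]
force: [-0.1, -1.0, 0.1]
width: 0.0377
```

Run:
```python
from look import *
look('w28')
print(W2R(bot.state()['ee_pos']).round(4))
t=cv2.imread('pics/w28.png');crop(t,180,80,560,260,2.1,'pics/w28b.png')
s=np.ascontiguousarray(bot.capture('side')[:,:,::-1]);crop(s,240,190,360,345,3.8,'pics/s28.png')
im=np.ascontiguousarray(bot.capture('top')[:,:,::-1]);cv2.imwrite('pics/t28.png',im)
```

```text
48.15 [0.5775 0.0644 0.2738] w 0.0375 F [-0.5  0.8 -0.8]
[-0.0021 -0.0894  0.2738]
```

View pics/w28b.png

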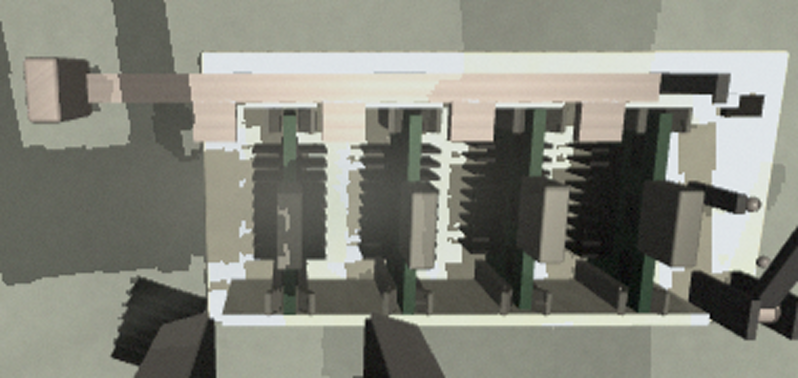

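View pics/s28.png

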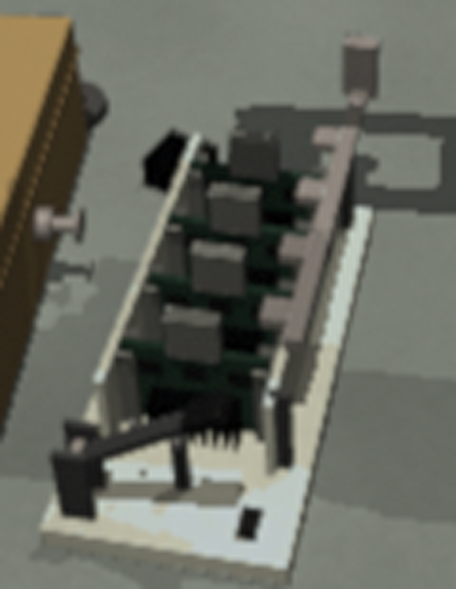

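View pics/t28.png

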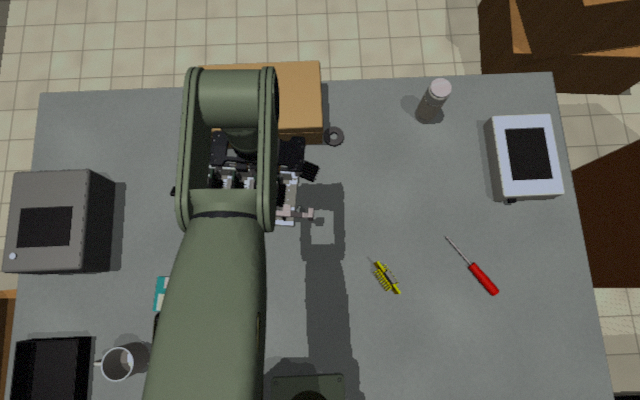

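Run:
```python
from look import *
w=pickle.load(open('w28.pkl','rb'));t=cv2.imread('pics/w28.png')
crop(t,270,110,380,235,5,'pics/w28c.png');crop(t,370,110,530,235,5,'pics/w28d.png')
print(W2R(onz(w,(180+42/2.1,80+90/2.1),.145)))
```

```text
[-0.06164145 -0.19048261  0.145     ]
```

View pics/w28c.png

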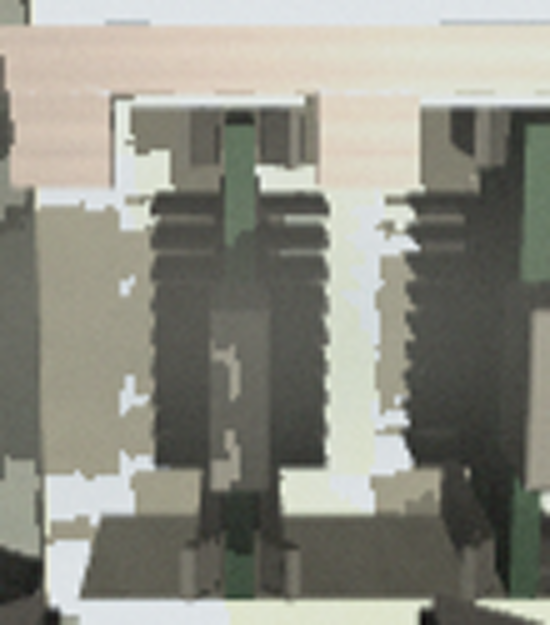

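View pics/w28d.png

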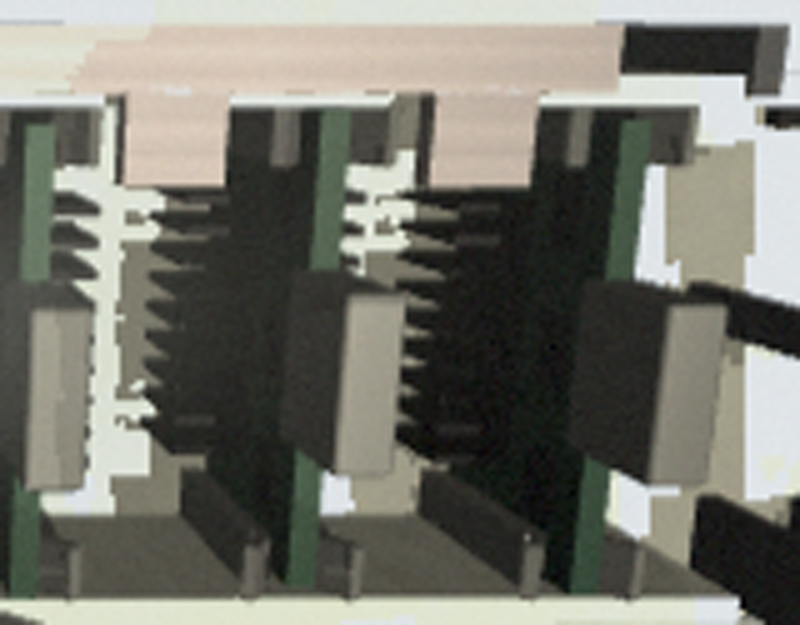

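Run:
```python
from look import *
w=pickle.load(open('w28.pkl','rb'))
C=lambda x,y:(270+x/5,110+y/5);D=lambda x,y:(370+x/5,110+y/5)
for n,a,b,g1,g2 in ((0,C(239,124),C(239,597),C(241,310),C(239,490)),(1,D(38,124),D(24,595),D(61,308),D(54,489)),(2,D(335,110),D(301,587),D(376,296),D(360,474)),(3,D(634,122),D(589,593),D(697,304),D(680,485))):
    A,B=W2R(onz(w,a,.09)),W2R(onz(w,b,.09));G,H=W2R(onz(w,g1,.122)),W2R(onz(w,g2,.122))
    print(n,((A+B)/2).round(4),np.linalg.norm(A-B).round(4),'grip',((G+H)/2).round(4),np.linalg.norm(G-H).round(4))
```

```text
0 [ 0.0015 -0.0904  0.09  ] 0.1001 grip [ 0.0018 -0.0902  0.122 ] 0.0351
1 [ 0.0013 -0.0297  0.09  ] 0.0996 grip [ 0.0015 -0.0297  0.122 ] 0.0353
2 [-0.001   0.0298  0.09  ] 0.1005 grip [-0.0012  0.0293  0.122 ] 0.0345
3 [0.0009 0.0909 0.09  ] 0.0995 grip [0.0007 0.0905 0.122 ] 0.0352
```

Run:
```python
from look import *
plan(R2W((-.0615,-.190,.113)),np.pi/2+YAW)
```

```text
t 48.25 pos [0.577  0.0645 0.2729] F [0.3 0.8 0.5] w 0.0375 turn deg(tool) [-0.28  0.02 -0.02] shift tool mm [-100.6  159.9   59. ]
```

Call:
arm_command:
  steps:
    - [[0,0,0],[-0.02,0,0.012],0.5]
    - [[0,0,0],[-0.03,0,0.018],0.5]
    - [[0,0,0],[-0.03,0.02,0.018],0.5]
    - [[0,0,0],[-0.02,0.04,0.011],0.5]
    - [[0,0,0],[0,0.04,0],0.5]

```text
time_s: 48.75
ee_pos: [0.5059, -0.0295, 0.1738]
ee_rot: [[0.124, -0.001, -0.992], [0.992, -0.001, 0.124], [-0.001, -1.0, 0.001]]
force: [1.0, 0.6, -0.9]
width: 0.047
```

Call:
arm_command:
  steps:
    - [[0,0,0],[0,0,0],0.5]
    - [[0,0,0],[0,0,0],0.5]
    - [[0,0,0],[0,0,0],0.5]
    - [[0,0,0],[0,0,0],0.5]
    - [[0,0,0],[0,0,0],0.5]

```text
time_s: 49.25
ee_pos: [0.5093, -0.0276, 0.1776]
ee_rot: [[0.121, 0.003, -0.993], [0.993, -0.001, 0.121], [-0.0, -1.0, -0.003]]
force: [0.1, 0.3, 0.3]
width: 0.0468
```

Run:
```python
from look import *
look('w29')
plan(R2W((-.0615,-.190,.113)),np.pi/2+YAW)
```

```text
49.4 [ 0.5084 -0.0276  0.1766] w 0.0472 F [-0.8 -0.9  0.1]
t 49.4 pos [ 0.5084 -0.0276  0.1766] F [-0.8 -0.9  0.1] w 0.0472 turn deg(tool) [ 0.09  0.04 -0.01] shift tool mm [-0.8 63.6  2.1]
```

View pics/w29.png

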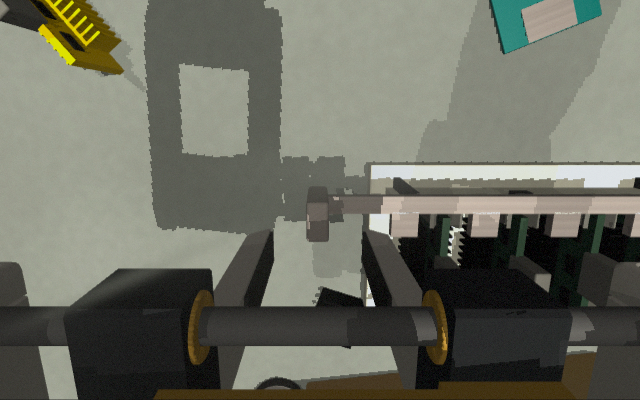

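Tab at (317,215) between the fingers. Descend and grip.

Call:
arm_command:
  steps:
    - [[0,0,0],[-0.001,0.02,0.001],0.5]
    - [[0,0,0],[0,0.022,0],0.5]
    - [[0,0,0],[0,0.02,0],0.5]
    - [[0,0,0],[0,0,0],0.5]
    - [[0,0,0],[0,0,0],0]

```text
time_s: 49.9
ee_pos: [0.5067, -0.0285, 0.114]
ee_rot: [[0.121, -0.0, -0.993], [0.993, 0.0, 0.121], [-0.0, -1.0, 0.0]]
force: [-0.5, -0.4, -0.6]
width: 0.0419
```

Call:
arm_command:
  steps:
    - [[0,0,0],[0,0,0],0]
    - [[0,0,0],[0,0,0],0]
    - [[0,0,0],[0,0,0],0]
    - [[0,0,0],[0,0,0],0]
    - [[0,0,0],[0,0,0],0]

```text
time_s: 50.4
ee_pos: [0.5075, -0.0277, 0.1146]
ee_rot: [[0.121, 0.002, -0.993], [0.993, 0.002, 0.121], [0.002, -1.0, -0.002]]
force: [0.5, 4.2, 3.1]
width: 0.0139
```

Call:
arm_command:
  steps:
    - [[0,0,0],[0.007,0,0],0]
    - [[0,0,0],[0.007,0,0],0]
    - [[0,0,0],[0.007,0,0],0]
    - [[0,0,0],[0.007,0,0],0]
    - [[0,0,0],[0.006,0,0],0]

```text
time_s: 50.9
ee_pos: [0.5117, 0.0073, 0.1146]
ee_rot: [[0.121, 0.002, -0.993], [0.993, 0.002, 0.121], [0.002, -1.0, -0.002]]
force: [-3.9, -9.2, 8.4]
width: 0.0137
```

Call:
arm_command:
  steps:
    - [[0,0,0],[0,0,0],0]
    - [[0,0,0],[0,0,0],0]
    - [[0,0,0],[0,0,0],0.4]
    - [[0,0,0],[0,0,0],0.4]
    - [[0,0,0],[0,0,0],0.4]

```text
time_s: 51.4
ee_pos: [0.5102, 0.005, 0.113]
ee_rot: [[0.122, -0.001, -0.993], [0.993, -0.0, 0.122], [-0.0, -1.0, 0.001]]
force: [-0.4, 0.4, 0.1]
width: 0.0345
```

Call:
arm_command:
  steps:
    - [[0,0,0],[0,-0.02,0],0.4]
    - [[0,0,0],[0,-0.04,0],0.4]
    - [[0,0,0],[0,-0.045,0],0.4]
    - [[0,0,0],[0.015,-0.03,0],0]
    - [[0,0,0],[0.03,0,-0.003],0]

```text
time_s: 51.9
ee_pos: [0.5226, 0.048, 0.2545]
ee_rot: [[0.125, 0.011, -0.992], [0.992, -0.002, 0.125], [-0.001, -1.0, -0.011]]
force: [0.8, -0.4, 0.1]
width: 0.0246
```

Call:
arm_command:
  steps:
    - [[0,0,0],[0.04,0,-0.005],0]
    - [[0,0,0],[0.045,0,-0.006],0]
    - [[0,0,0],[0.045,0,-0.006],0]
    - [[0,0,0],[0.045,0,-0.006],0]
    - [[0,0,0],[0.04,0,-0.006],0]

```text
time_s: 52.4
ee_pos: [0.5742, 0.2611, 0.248]
ee_rot: [[0.121, -0.001, -0.993], [0.993, -0.001, 0.121], [-0.001, -1.0, 0.001]]
force: [1.0, 0.1, -0.5]
width: 0.0002
```

Call:
arm_command:
  steps:
    - [[0,0,0],[0.03,0,-0.003],0]
    - [[0,0,0],[0.02,0,0],0]
    - [[0,0,0],[0,0,0],0]
    - [[0,0,0],[0,0,0],0]
    - [[0,0,0],[0,0,0],0]

```text
time_s: 52.9
ee_pos: [0.5832, 0.3073, 0.2484]
ee_rot: [[0.123, -0.001, -0.992], [0.992, -0.001, 0.123], [-0.001, -1.0, 0.001]]
force: [-0.4, 0.5, -0.4]
width: 0.0
```

Run:
```python
from look import *
look('w30')
s=np.ascontiguousarray(bot.capture('side')[:,:,::-1]);crop(s,240,190,360,345,3.8,'pics/s30.png')
w=pickle.load(open('w30.pkl','rb'));print(proj(w,R2W((-.025,.165,.127))))
plan(R2W((-.025,.165,.14)),np.pi/2+YAW)
```

```text
53.05 [0.5834 0.3074 0.2489] w 0.0006 F [-0.3  0.6  0.2]
[333.69295742 195.23018398]
t 53.1 pos [0.5834 0.3076 0.249 ] F [-0.8  0.3 -0.6] w 0.0003 turn deg(tool) [ 0.01 -0.06 -0.  ] shift tool mm [ 12.4 109.   -0.8]
```

View pics/w30.png

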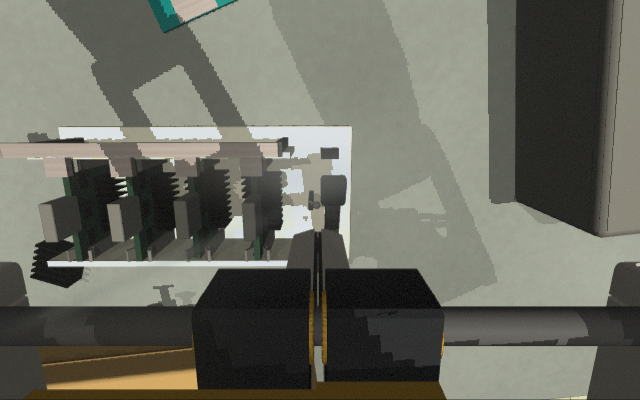

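View pics/s30.png

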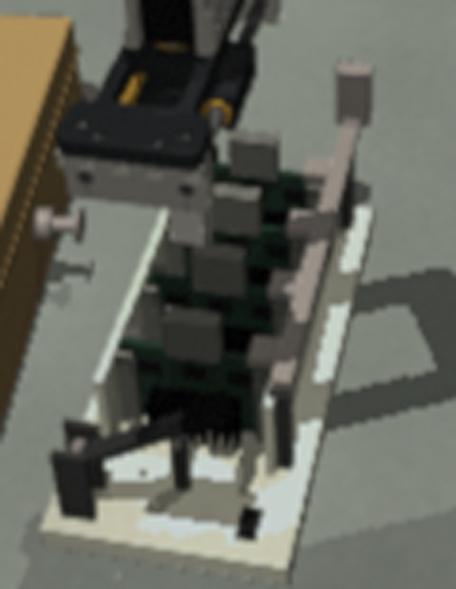

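Run:
```python
from look import *
w=pickle.load(open('w30.pkl','rb'));t=cv2.imread('pics/w30.png');crop(t,30,120,370,280,2.3,'pics/w30b.png')
print('now',W2R(onz(w,(281.5,149),.101)).round(4))
w2=pickle.load(open('w2.pkl','rb'));print('before',W2R(onz(w2,(390+651/5,105+140/5),.101)).round(4))
```

```text
now [-0.0624  0.1181  0.101 ]
before [-0.0624  0.1157  0.101 ]
```

View pics/w30b.png

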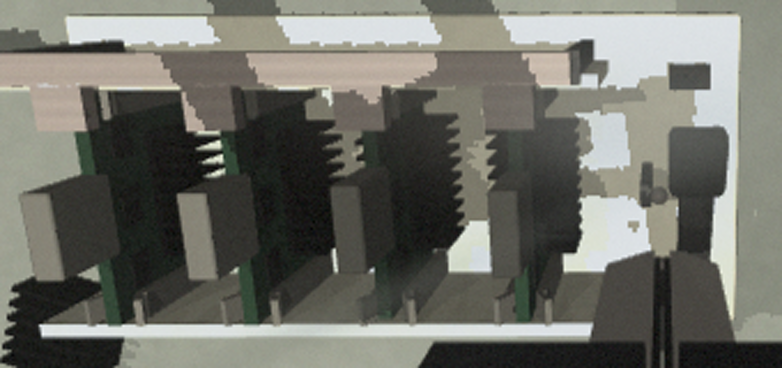

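Call:
arm_command:
  steps:
    - [[0,0,0],[0.0124,0.01,0],0]
    - [[0,0,0],[0,0.03,0],0]
    - [[0,0,0],[0,0.03,0],0]
    - [[0,0,0],[0,0.025,0],0]
    - [[0,0,0],[0,0.01,0],0]

```text
time_s: 53.6
ee_pos: [0.5823, 0.3206, 0.1393]
ee_rot: [[0.121, -0.006, -0.993], [0.993, -0.002, 0.121], [-0.003, -1.0, 0.006]]
force: [-0.1, 0.9, -0.0]
width: 0.0003
```

Call:
arm_command:
  steps:
    - [[0,0,0],[0,0,0],0]
    - [[0,0,0],[0,0,0],0]
    - [[0,0,0],[0,0,0],0]
    - [[0,0,0],[0,0.006,0],0]
    - [[0,0,0],[0,0.006,0],0]

```text
time_s: 54.1
ee_pos: [0.5856, 0.3213, 0.1328]
ee_rot: [[0.122, 0.002, -0.993], [0.993, 0.001, 0.122], [0.001, -1.0, -0.002]]
force: [-1.0, 0.3, 5.7]
width: 0.0004
```

Run:
```python
from look import *
look('w31')
print(W2R(bot.state()['ee_pos']).round(4))
s=np.ascontiguousarray(bot.capture('side')[:,:,::-1]);crop(s,240,190,360,345,3.8,'pics/s31.png')
```

```text
54.25 [0.5858 0.3213 0.1329] w 0.0006 F [ 1.  -0.4  3.1]
[-0.0251  0.1665  0.1329]
```

View pics/s31.png

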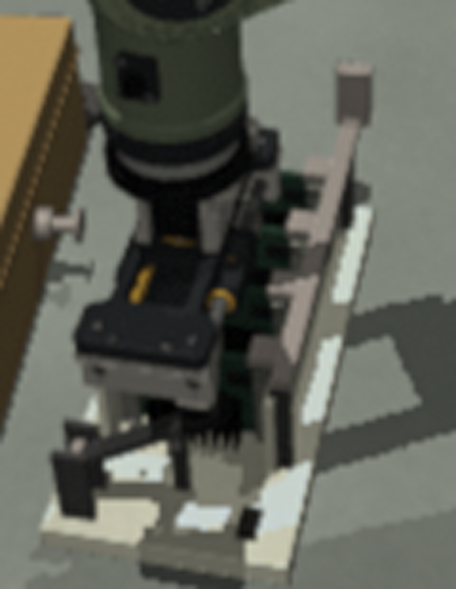

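View pics/w31.png

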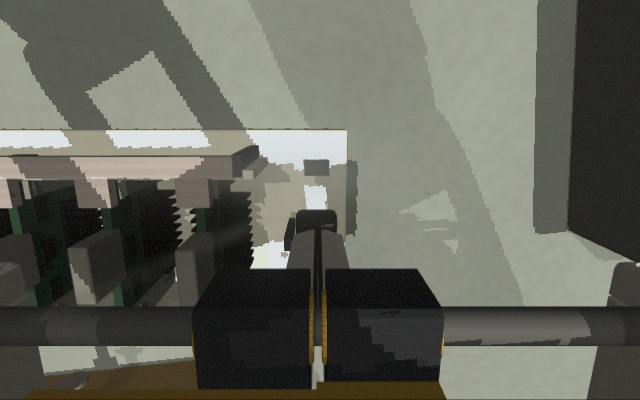

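Call:
arm_command:
  steps:
    - [[0,0,0],[0,0.006,0.004],0]
    - [[0,0,0],[0,0.0065,0.004],0]
    - [[0,0,0],[0,0.007,0.0035],0]
    - [[0,0,0],[0,0.007,0.003],0]
    - [[0,0,0],[0,0.007,0.0025],0]

```text
time_s: 54.8
ee_pos: [0.5682, 0.3234, 0.0995]
ee_rot: [[0.122, 0.001, -0.993], [0.993, 0.001, 0.122], [0.001, -1.0, -0.001]]
force: [-0.6, 0.0, 4.6]
width: 0.0005
```

Call:
arm_command:
  steps:
    - [[0,0,0],[0,0.0075,0.002],0]
    - [[0,0,0],[0,0.0075,0.0015],0]
    - [[0,0,0],[0,0.0075,0.001],0]
    - [[0,0,0],[0,0.006,0.0005],0]
    - [[0,0,0],[0,0.003,0],0]

```text
time_s: 55.3
ee_pos: [0.5623, 0.3232, 0.0687]
ee_rot: [[0.121, -0.002, -0.993], [0.993, -0.001, 0.121], [-0.002, -1.0, 0.002]]
force: [-8.8, -3.9, 24.6]
width: 0.0003
```

Call:
arm_command:
  steps:
    - [[0,0,0],[0,0,0],0]
    - [[0,0,0],[0,0,0],0]
    - [[0,0,0],[0,0,0],0]
    - [[0,0,0],[0,-0.01,0],0]
    - [[0,0,0],[0,-0.03,0],0]

```text
time_s: 55.8
ee_pos: [0.56, 0.3222, 0.103]
ee_rot: [[0.122, -0.007, -0.993], [0.993, -0.003, 0.122], [-0.004, -1.0, 0.007]]
force: [0.5, -0.6, -0.3]
width: 0.0004
```

Call:
arm_command:
  steps:
    - [[0,0,0],[0,-0.045,0],0]
    - [[0,0,0],[0,-0.045,0],0]
    - [[0,0,0],[0,-0.045,0],0]
    - [[0,0,0],[0,-0.02,0],0]
    - [[0,0,0],[0,0,0],0]

```text
time_s: 56.3
ee_pos: [0.5655, 0.3245, 0.2666]
ee_rot: [[0.122, 0.009, -0.993], [0.993, 0.003, 0.122], [0.004, -1.0, -0.008]]
force: [1.1, 0.4, -0.6]
width: 0.0006
```

Run:
```python
from look import *
look('w32')
s=np.ascontiguousarray(bot.capture('side')[:,:,::-1]);crop(s,240,190,360,345,3.8,'pics/s32.png')
w=pickle.load(open('w32.pkl','rb'));print('pad down pred',proj(w,R2W((-.047,.165,.069))),'raised',proj(w,R2W((-.025,.165,.127))))
```

```text
56.45 [0.5619 0.3231 0.2591] w 0.0005 F [-0.6  0.5 -0.6]
pad down pred [318.11999351 181.17383922] raised [318.1296237  216.51628248]
```

View pics/w32.png

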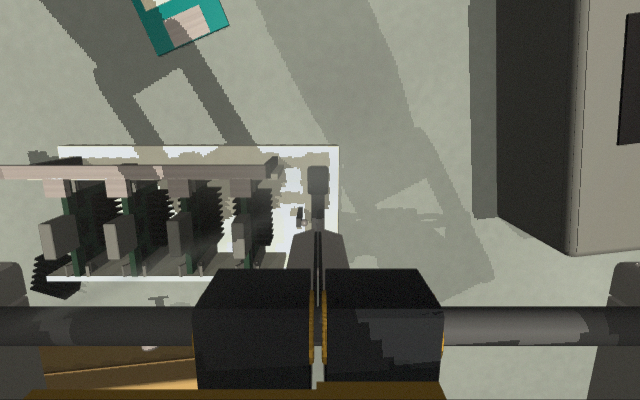

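View pics/s32.png

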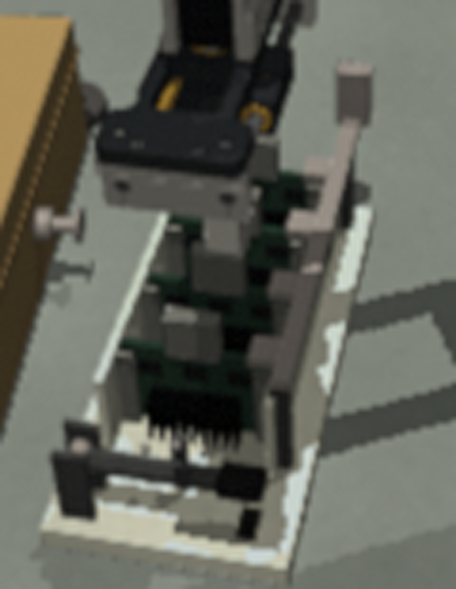

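Run:
```python
from look import *
im=np.ascontiguousarray(bot.capture('top')[:,:,::-1]);cv2.imwrite('pics/t33.png',im)
print(bot.state()['time_s'],bot.state()['force'].round(1)); print(bot.job_done())
```

```text
56.55 [-0.3  0.4  1.3]
the job is handed in; nothing more can be done
None
```

View pics/t33.png

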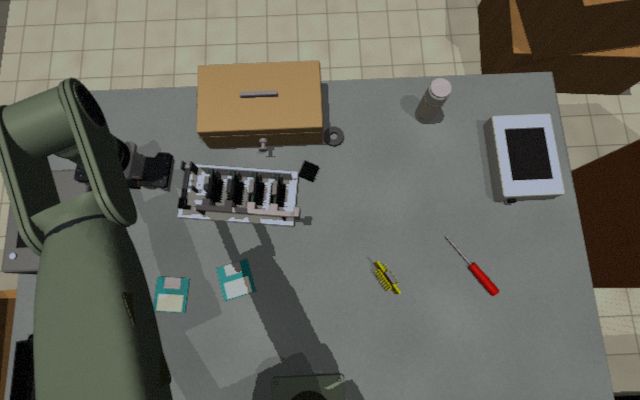

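I handed the job in at 56.6 s. I pulled the keeper out to its stop, slid all four green cards into guide pairs 3, 2, 1 and 0, and pushed the keeper back home. I then pressed the lever down until its detent held it. No verdict was reported, so what follows rests on my own readings.

**Trouble on the way:** the fourth card, in pair 0, caught its rear corner on the rear wall while I lowered it quickly. It tipped about 24°, with up to 58 N vertical at the wrist. I let go, gripped it again along its tilt, lifted it out, levelled it and lowered it slowly. It then went to the floor.

**Last checks:**
- **Cards:** all four measured upright, within about 2 mm of their slot centres. I took this reading before pushing the keeper back; later pictures show no change.
- **Keeper:** the tab was back at its starting position, with the teeth over the card fronts. One rough picture reading put the bar's end 2.4 mm from where it was at the start, in the home direction. I put that down to picking the edge.
- **Lever:** after I let go, the pad was within 1 to 2 pixels of where it should be when down.
- **Other things:** the diskettes, magnet, loose heat sink, screwdriver and yellow look-alike are where they started.

One disagreement: the side and wrist cameras differed by 2 to 3 mm on the fourth card's position. I went by the wrist camera, which agreed with the cards already seated.

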